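# Book out and peel off a nested workshop tray

## Robot

A 6-joint arm with a two-finger parallel gripper is mounted at the origin on the work surface. World frame = base frame: x ahead of the robot, y to its left, z up, the work surface at z = 0. Lengths are in m, angles in degrees, forces in N, time in s.
With the tool pointing down it reaches from about 0.375 to 0.9 m from the base axis. Payload 3.1 kg.
Tool frame: the origin (TCP) lies midway between the tips of the shut fingers; the grasp point (between the pads) lies bot.hold_point_z behind it (bot.hold_point_z is the distance from the TCP to the grasp point, in m); z points along the fingers, y is the direction in which the jaws open and shut (so a half turn about z gives the same grasp; the last joint's range is limited). The gripper opens to 87 mm and grips with 3 to 60 N. Pads are 19 mm wide; open, the fingers measure 117 mm over their backs; the gripper's body (75 mm by 190 mm) begins 51 mm behind the grasp point.
Start: joints at [55.835, 30.224, 82.088, -0, 67.689, -10.227], TCP at [0.254, 0.571, 0.184] pointing down, gripper open.
Joint ranges: [-176.69, 176.69], [-43.24, 126.21], [12.49, 139.97], [-82, 262], [0, 151.66], [-163.58, 163.58]. Speed limits (degrees/s): [159.86, 159.86, 180, 180, 180, 180].

## Interface

Orientations are given as a 3x3 rotation matrix whose columns are the frame's x, y, z axes.
In Python, from rig import bot, vision, hand_in gives the robot as it stands. The module is installed in compiled form; this text tells all that it offers.
- The arm moves only by the shell command python3 -m handwheel 'ROWS'. ROWS is JSON, a list of rows, each an object of numbers: "hand": the gripper's target within -1 to 1 (fully open at 1, half-way at 0, shut at -1); "dx", "dy", "dz": the shift along the world's x, y, z in cm; "wx", "wy", "wz": the turn, a rotation vector about the world's x, y, z in rad. In form: [{"hand": .., "dx": .., "dy": .., "dz": .., "wx": .., "wy": .., "wz": ..}, ...]. A call has 1 to 10 rows; each row shifts and turns the commanded pose from where the row before left it; what a row does not reach is not made up. A row lasts 1/10 s, in which the tool goes at most 50 mm and 8.59 degrees, less where a joint would pass 70% of its speed; a pose out of reach is approached as far as the arm can. A call with a gripper value outside its range is refused whole. The fingers move at their own pace and stop on an object; the grip force is fixed at half the most. Time passes only in rows, so rows that do not move let the fingers close. It gives the time, the measured TCP pose, the force and the opening at its end, in the units of the state.
- bot.read_state(): the state, without advancing time (a new reading comes with each control period).
- vision.capture(name): name is "scene" or "top" or "wrist"; returns (picture, depth): 480x640x3 uint8, red, green, blue; 480x640 float32, m along the optical axis (not along the pixel's ray), 0 where there is no reading.
- vision.get_calibration(name): a dict with "fx", "fy", "cx", "cy" (pixels), "rvec" (rotation vector, rad) and "tvec" (3), from world to camera coordinates, as OpenCV has them. Camera axes: x right, y down, z forward; pixel columns grow to the right and rows downward; lengths in m; the calibration is good to about 2 mm. The wrist camera is an equidistant fisheye: a pixel r from the principal point sees the ray r / f radians off the axis. A picture is of the moment at which its call begins: read the wrist's pose just before it. get_calibration takes no time and is no camera call; for the wrist camera it gives the pose at the moment of the call.
- hand_in(): hands the job in, once; it reports no verdict.
The state is a dict: "time_s": time; "joint_positions": joint angles; "qvel": joint speeds; "tau": joint torques, N m; "position": TCP position; "tcp_rot": TCP orientation; "force": force on the tool from outside, world axes, zero at the start; "moment": the same for the moment, N m; "opening": opening from 0.0 (shut) to 1.0 (fully open).
Only numpy, scipy, OpenCV 4.12 (cv2) and the standard library are available. Lean on these libraries where they do the work, as an engineer would, in place of code of your own. Each camera call takes 0.05 s, during which the arm holds its last target.

## Task

Book out one tray: pick up the hand scanner, hold it still for about a second pointing squarely at the middle of the blue-edged barcode label from 5 to 10 cm away, and stand it back upright on its round black mat. Then take the top blue tray off the sticky stack by its yellow tab: peel the tab corner up first while the opposite corner is still down in the stack, then lift the tray clear. Finish while holding the tray level by its tab, roughly a hand's breadth (8 to 20 cm) above the green round pad and centred over it; do not put it down or let go, and leave the other things on the bench where they are.

Things in the scene. Friction and masses are not known exactly. Their poses are not given: they have to be found in the camera images.
- scanner_grip (a point): Hand scanner standing upright on its mat: grey handle, 44 (own x) by 34 (own y) by 100 mm tall, on a black bell-shaped head 54 mm across; 133 mm tall in all, 0.13 to 0.25 kg. The point: on its axis 95 mm above the underside (the handle spans 33 to 133 mm). z points up along the handle; the scanner looks along -z.
- scanner_window (a point): The scanner's reading window: centre of its underside, 95 mm below scanner_grip on the same axes. It looks along -z.
- mat: Round black rubber mat fixed to the bench, 100 mm across, 3 mm thick; the scanner's place. Origin at the centre of its underside.
- label_blue (a point): Centre of the barcode label on the blue-edged plate (74 by 70 mm) on a low fixed stand; the label looks along its z axis, 0.44 rad from straight up, leaning towards the robot. About 32 mm above the bench.
- label_orange (a point): The same kind of label and stand, edged orange: not wanted. The two may stand either way round.
- stack_seat (a point): Fixed stack of nested blue trays on a steel base (190 by 150 mm). The point: its middle, level with the top of the second tray's rim, 64 mm above the bench; x along the long side. Four sprung rubber nubs at mid-side just over that rim grip the top tray's wall (about 8 N each): peeling at the tab takes about 7 to 12 N, pulling up level 12 to 20 N. The tray is free once 20 mm up all round.
- tray_mid (a point): Top tray, blue, loose, 0.09 to 0.18 kg: rim 160 (x) by 120 (y) mm, 28 mm high overall, stepped sides. This point is on its middle, 14 mm above its underside; z is up out of the tray. Its rim's top is 14 mm above this point; its underside 14 mm below. It sits 14 mm down in the tray below.
- tray_tab (a point): Centre of the yellow grip tab upright on the top tray's corner at own (-x, -y), 70 and 50 mm from the tray's middle: a plate 10 mm thick, 26 mm long (along own x+y, 45 degrees, pointing to the tray's inside), 36 mm tall above the rim; its top is 18 mm above this point, the rim 18 mm below. Grip it across its thickness.
- tray_far (a point): Top of the rim at the opposite corner of the top tray, at own (+x, +y), 80 and 60 mm from the middle.
- pad_top (a point): Centre of the top face of the fixed green round pad, 110 mm across, 4 mm thick, with a white ring.
- pipe: Short steel pipe standing on end, 42 mm across, 60 mm tall; leave alone. Origin at its foot.
- jar: White jar with a red lid, 64 mm across, 75 mm tall; leave alone. Origin at its foot.
- square: Red and steel welding magnet, 90 by 20 by 60 mm; leave alone. Origin at its foot.
- brush: Flat brush lying on the bench, 200 mm long, 42 mm wide, wooden handle to own -x; leave alone. Origin under its middle.
- disc: Brown grinding disc lying on the bench, 116 mm across; leave alone.
There are look-alikes about, which are no part of the job. Of the things that look like the part that bears pad_top, take the one that is nearest to the robot's base at the start. Of the things that look like the part that bears scanner_grip, take the one that is farthest from the robot's base at the start.

How it is judged:
By the outcome, as a careful person would: the job done as asked, in the order asked, and still so for the second after the job is handed in, while the arm keeps its last pose, push and grip.
It also fails if it takes over 54 s, if anything falls off the work surface, if the arm or the gripper's body presses on something with over 40 N, if the wrist force passes 120 N, or if a joint passes its speed limit or range.

## Working session

There is one attempt and no reset: what is moved stays moved. The work goes in short steps, Python scripts to look and compute and a shell command to move; the robot and the scene stay as the last step left them, time stands still between calls to the robot, and variables do not carry over. Pictures are saved under pics/ and viewed, and the job is handed in when it is done.

```bash
ls; mkdir -p pics
python3 - <<'E'
from rig import bot, vision
import cv2,numpy as np
s=bot.read_state()
print({k:(np.round(v,3).tolist()) for k,v in s.items()}, bot.hold_point_z)
for n in ["scene","top","wrist"]:
    c=vision.get_calibration(n); print(n,{k:np.round(v,4).tolist() for k,v in c.items()})
    p,d=vision.capture(n)
    cv2.imwrite(f"pics/{n}0.png",p[:,:,::-1]); np.save(f"pics/{n}0.npy",d)
E
```

```text
pics
{'time_s': 0.0, 'joint_positions': [55.835, 30.278, 82.156, 0.001, 67.686, -10.226], 'qvel': [-0.06, -0.026, -0.033, -0.064, -0.013, 0.003], 'tau': [0.001, -44.004, -17.659, 0.063, 0.058, -0.0], 'position': [0.253, 0.571, 0.183], 'tcp_rot': [[-0.914, 0.406, -0.001], [0.406, 0.914, -0.002], [0.0, -0.002, -1.0]], 'force': [-1.023, -0.18, -0.87], 'moment': [0.014, -0.014, -0.007], 'opening': 1.003} 0.0187
scene {'fx': 616.9544, 'fy': 616.9544, 'cx': 320.6562, 'cy': 228.1376, 'rvec': [1.3939, 1.9917, -0.9893], 'tvec': [0.2064, -0.2526, 1.8794]}
top {'fx': 609.6964, 'fy': 609.6964, 'cx': 318.582, 'cy': 232.3601, 'rvec': [2.1979, -2.1673, 0.0706], 'tvec': [-0.0395, 0.5445, 1.7064]}
wrist {'fx': 371.6483, 'fy': 371.6483, 'cx': 320.1654, 'cy': 236.8106, 'rvec': [-2.4147, -1.5717, -0.2347], 'tvec': [-0.6245, -0.037, 0.3914]}
```

View pics/scene0.png

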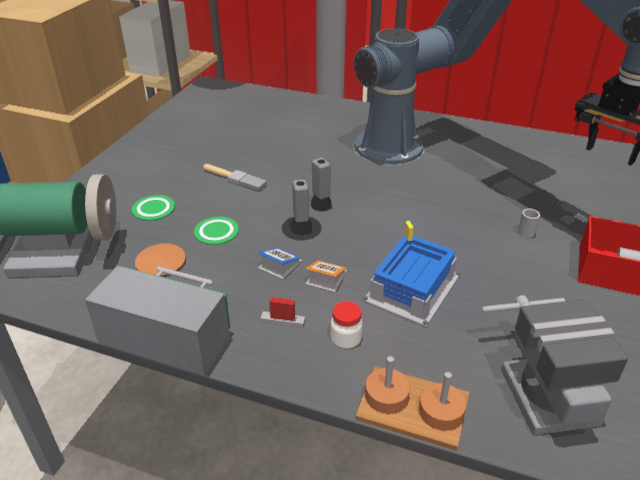

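View pics/top0.png

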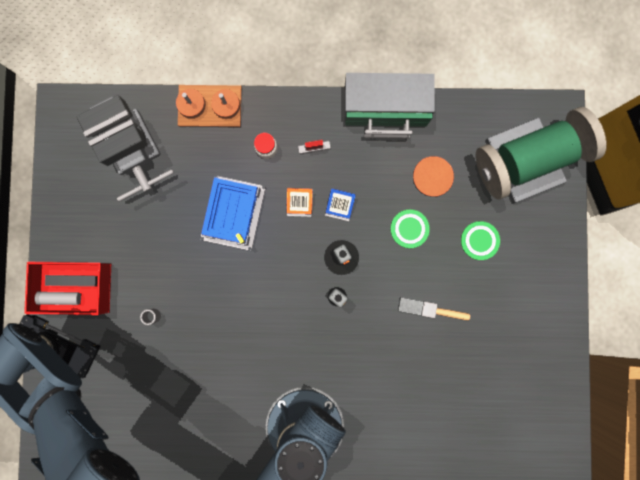

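View pics/wrist0.png

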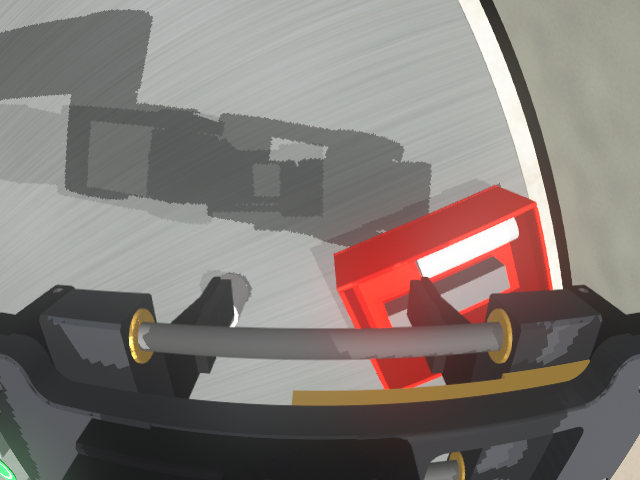

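The scene and top views show two scanners. The one on the mat, at top px (342,252), is farther from the base than the bare one at (337,297). The green pads are at (410,229) and (481,240), the stack is at (232,212) with its yellow tab at (240,238), and the blue label is at (341,204). Next I'll measure these.

```bash
cat > h.py <<'E'
import numpy as np, cv2
from rig import bot, vision
def cam(n,c=None):
    c=c or vision.get_calibration(n); R=cv2.Rodrigues(np.array(c['rvec'],float))[0]; t=np.array(c['tvec'],float).ravel()
    return c,R,t
def ray(n,uv,c=None):
    c,R,t=cam(n,c); u,v=uv
    x=np.array([(u-c['cx'])/c['fx'],(v-c['cy'])/c['fy']])
    if n=='wrist':
        r=np.linalg.norm(x); d=np.array([*(x/r*np.sin(r)),np.cos(r)]) if r>1e-9 else np.array([0,0,1.])
    else: d=np.array([*x,1.])
    return -R.T@t, R.T@d
def onz(n,uv,z,c=None):
    o,d=ray(n,uv,c); return o+d*(z-o[2])/d[2]
def cloud(n,D,c=None):
    c,R,t=cam(n,c); v,u=np.mgrid[:480,:640]; 
    P=np.stack([(u-c['cx'])/c['fx']*D,(v-c['cy'])/c['fy']*D,D],-1)
    return (P-t)@R
def comps(m,amin=20):
    n,l,s,ce=cv2.connectedComponentsWithStats(m.astype(np.uint8)); return [(s[i],ce[i],l==i) for i in range(1,n) if s[i][4]>=amin]
E
python3 - <<'E'
from h import *
np.set_printoptions(precision=4,suppress=True)
im=cv2.imread('pics/top0.png'); D=np.load('pics/top0.npy'); P=cloud('top',D)
hsv=cv2.cvtColor(im,cv2.COLOR_BGR2HSV); H,S,V=[hsv[...,i].astype(int) for i in range(3)]
def show(name,m,amin=20):
    for s,c,mm in comps(m,amin):
        p=np.median(P[mm],0); print(name,s,c.round(1),'med',p, 'onz',onz('top',c,p[2]))
g=(H>50)&(H<80)&(S>120)&(V>120); show('green',cv2.morphologyEx(g.astype(np.uint8),cv2.MORPH_CLOSE,np.ones((9,9))),200)
y=(H>22)&(H<35)&(S>150)&(V>120);show('yellow',y,8)
b=(H>100)&(H<125)&(S>150)&(V>80);show('blue',b,20)
o=(H>5)&(H<18)&(S>150)&(V>100);show('or',o,20)
# scanners: heights
for (u,v) in [(342,252),(337,297)]:
    Q=P[v-25:v+25,u-25:u+25].reshape(-1,3); 
    for lo,hi in [(0.015,0.04),(0.1,0.15)]:
        q=Q[(Q[:,2]>lo)&(Q[:,2]<hi)]
        if len(q): print((u,v),lo,len(q),q.mean(0),q.min(0),q.max(0))
    pts=np.argwhere(P[v-25:v+25,u-25:u+25,2]>0.115)
    print(cv2.minAreaRect(P[v-25:v+25,u-25:u+25][P[v-25:v+25,u-25:u+25,2]>0.12][:,:2].astype(np.float32)))
big=cv2.resize(im[150:320,190:510],None,fx=2.5,fy=3.3*2.5/3.3,interpolation=cv2.INTER_CUBIC); cv2.imwrite('pics/topcrop.png',big)
ims=cv2.imread('pics/scene0.png'); cv2.imwrite('pics/scrop.png',cv2.resize(ims[140:330,230:470],None,fx=3,fy=3,interpolation=cv2.INTER_CUBIC))
E
```

```text
green [ 391  210   38   38 1140] [409.5 228.4] med [ 0.5613 -0.2903  0.0036] onz [ 0.5611 -0.2912  0.0036]
green [ 461  222   39   38 1162] [480.1 240.2] med [ 0.5303 -0.4924  0.0034] onz [ 0.5301 -0.4923  0.0034]
blue [ 202  178   55   63 2455] [228.9 209.7] med [0.6014 0.2186 0.0616] onz [0.6015 0.2173 0.0616]
blue [326 189  29  29 177] [340.5 201.8] med [ 0.634  -0.0933  0.0334] onz [ 0.631  -0.0925  0.0334]
or [ 177   88   63   38 1762] [209.1 108.7] med [0.8918 0.2871 0.0367] onz [0.8921 0.2846 0.0367]
or [ 414  157   39   39 1206] [433. 176.] med [ 0.7113 -0.3565  0.0116] onz [ 0.7115 -0.3564  0.0116]
or [287 188  25  26 209] [299.1 199.6] med [0.6381 0.0221 0.0318] onz [0.636  0.0243 0.0318]
(342, 252) 0.015 50 [ 0.4742 -0.0836  0.0231] [ 0.4398 -0.1243  0.0156] [ 0.5244 -0.0705  0.0396]
(342, 252) 0.1 213 [ 0.4809 -0.0949  0.1338] [ 0.4569 -0.1164  0.1032] [ 0.5047 -0.0738  0.1456]
((0.46607881784439087, -0.07061465084552765), (0.04339095577597618, 0.09206761419773102), 31.74997329711914)
(337, 297) 0.015 55 [ 0.3731 -0.083   0.022 ] [ 0.3412 -0.1086  0.0152] [ 0.3916 -0.0608  0.0352]
(337, 297) 0.1 215 [ 0.366  -0.0849  0.1306] [ 0.3413 -0.11    0.101 ] [ 0.3885 -0.0623  0.1423]
((0.38058745861053467, -0.06686444580554962), (0.0919000506401062, 0.03446834534406662), 49.80774688720703)
```

View pics/topcrop.png

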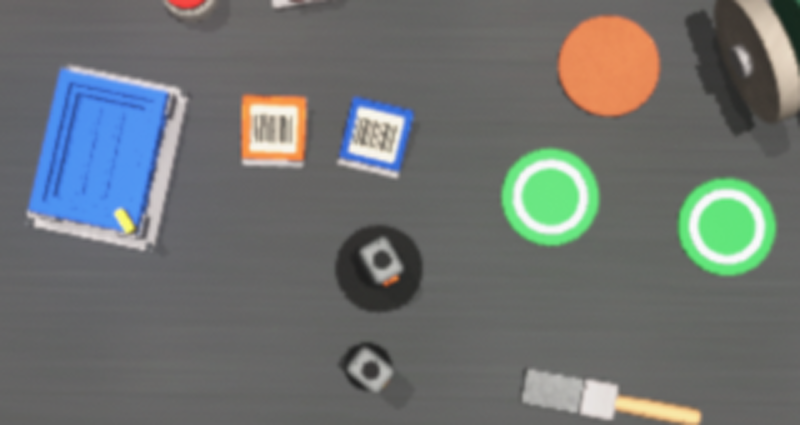

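View pics/scrop.png

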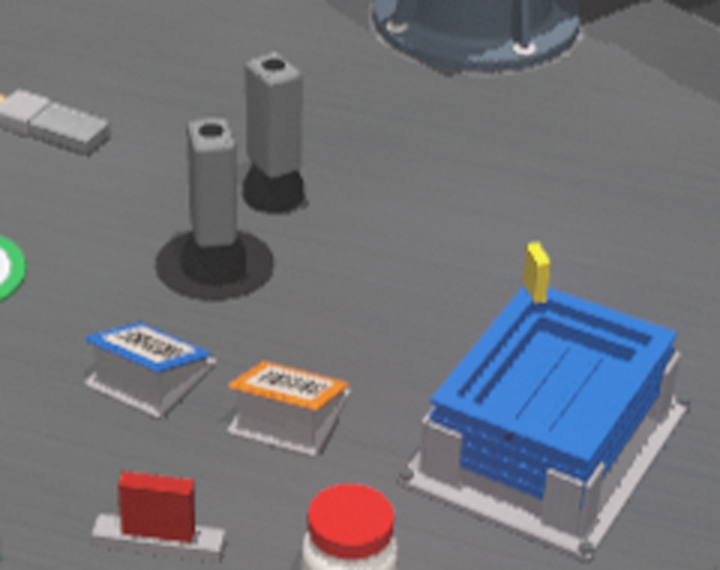

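Run:
```python
from h import *
im=cv2.imread('pics/top0.png'); 
def crop(im,u0,v0,u1,v1,f,n): 
    cv2.imwrite(n,cv2.resize(im[v0:v1,u0:u1],None,fx=f,fy=f,interpolation=cv2.INTER_NEAREST))
crop(im,195,170,275,255,7,'pics/c_stack.png')
a=cv2.resize(im[225:315,315,None] if 0 else im[225:315,310:370],None,fx=6.5,fy=6.5,interpolation=cv2.INTER_NEAREST)
b=cv2.resize(im[180:225,280:365],None,fx=4.5,fy=4.5,interpolation=cv2.INTER_NEAREST)
H=max(a.shape[0],b.shape[0]); c=np.zeros((H,a.shape[1]+b.shape[1],3),np.uint8); c[:a.shape[0],:a.shape[1]]=a; c[:b.shape[0],a.shape[1]:]=b
cv2.imwrite('pics/c_scan.png',c); print(c.shape)
s=cv2.imread('pics/scene0.png'); crop(s,365,210,465,320,5,'pics/c_sstack.png'); crop(s,255,145,345,290,4,'pics/c_sscan.png')
```

```text
(585, 772, 3)
```

View pics/c_stack.png

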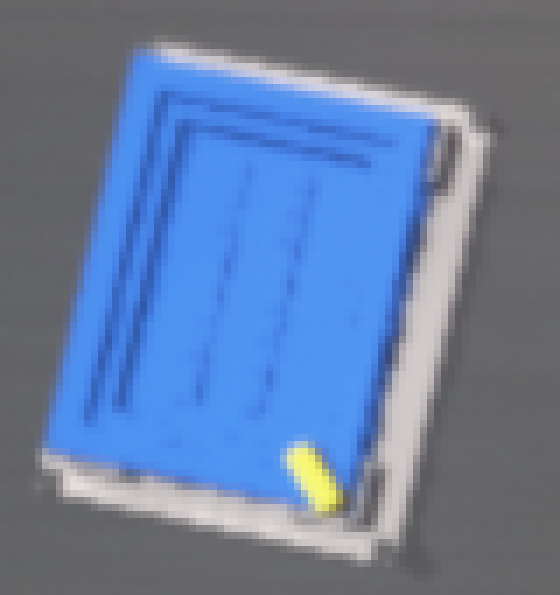

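View pics/c_scan.png

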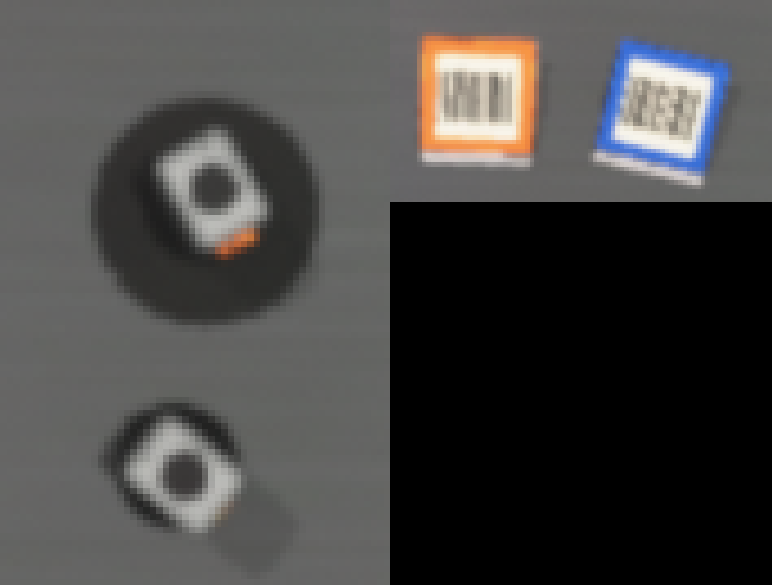

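View pics/c_sstack.png

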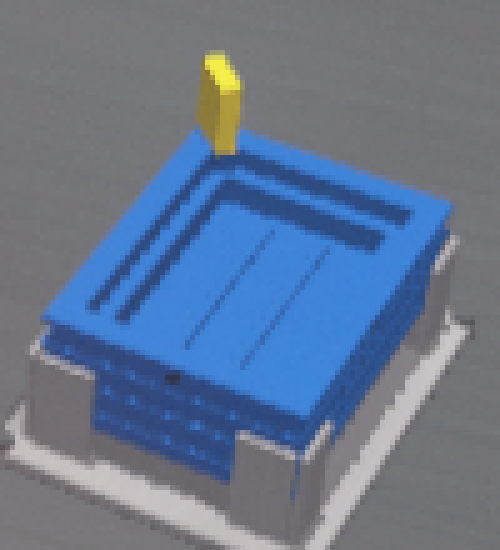

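View pics/c_sscan.png

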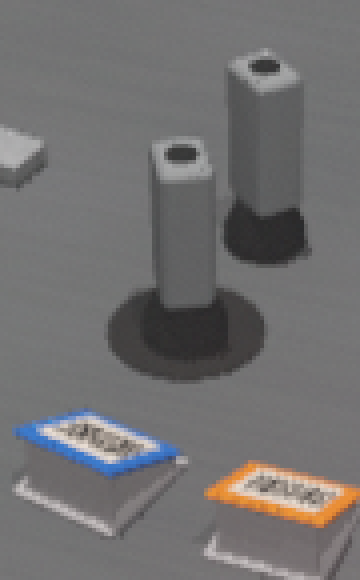

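Run:
```python
from h import *
np.set_printoptions(precision=4,suppress=True)
ct=vision.get_calibration('top')
def px(c,f,o): return (c[0]/f-.5+o[0], c[1]/f-.5+o[1])
print('cam pos',ray('top',(0,0))[0],ray('scene',(0,0))[0])
def quad(cs,f,o,z,n='top'):
    Q=np.array([onz(n,px(c,f,o),z)[:2] for c in cs]); 
    print('corners',Q.tolist(),'c',Q.mean(0)); 
    for i in range(4):
        e=Q[(i+1)%4]-Q[i]; print('  edge',np.linalg.norm(e),np.degrees(np.arctan2(e[1],e[0])))
print('tray top');quad([(135,50),(435,118),(345,510),(45,458)],7,(195,170),.078)
print('tray scene');quad([(45,320),(310,418),(450,205),(200,132)],5,(365,210),.078,'scene')
print('scanner top');quad([(158,165),(215,130),(268,215),(210,255)],6.5,(310,225),.136)
print('hole',onz('top',px((212,187),6.5,(310,225)),.136), 'scene hole',onz('scene',px((182,154),4,(255,145)),.136))
print('mat top',onz('top',px((207,211),6.5,(310,225)),.003),'scene',onz('scene',px((187,334),4,(255,145)),.003))
# label corners crop offset x 390
print('label');
cs=[(620,40),(728,66),(704,172),(598,148)]
quad([(c[0]-390,c[1]) for c in cs],4.5,(280,180),.034)
# triangulate
def tri(a,b):
    (o1,d1),(o2,d2)=a,b; A=[];r=[]
    M=np.zeros((3,3));v=np.zeros(3)
    for o,d in (a,b):
        d=d/np.linalg.norm(d);K=np.eye(3)-np.outer(d,d);M+=K;v+=K@o
    p=np.linalg.solve(M,v); d=d1/np.linalg.norm(d1); return p,[np.linalg.norm(np.cross(p-o,d/np.linalg.norm(d))) for o,d in(a,b)]
T=lambda c:ray('top',px((c[0]-390,c[1]),4.5,(280,180)))
Sx=lambda c:ray('scene',px(c,4,(255,145)))
L=[]
for c,s in zip([(620,40),(728,66),(704,172),(598,148)],[(188,460),(108,474),(12,430),(88,410)]):pass
# scene: left=12,430 ; top=88,410 ; right=188,460; bottom=108,474
for c,s in zip([(620,40),(728,66),(704,172),(598,148)],[(108,474),(12,430),(88,410),(188,460)]):
    p,e=tri(T(c),Sx(s)); L.append(p); print(p,np.array(e))
L=np.array(L); c=L.mean(0); n=np.linalg.svd(L-c)[2][2]; n*=np.sign(n[2]); print('label c',c,'n',n,'tilt',np.arccos(n[2]))
D=np.load('pics/top0.npy');P=cloud('top',D);q=P[188:213,331:350].reshape(-1,3);q=q[(q[:,2]>.01)&(q[:,2]<.06)];m=q.mean(0);n=np.linalg.svd(q-m)[2][2];print('depth n',n*np.sign(n[2]),m)
# tab
C=lambda c:px(c,7,(195,170))
print('tab top', [onz('top',C(c),.114)[:2] for c in [(298,447),(332,508)]])
p=lambda c:px(c,5,(365,210))
print('tab scene top ends',[onz('scene',p(c),.114)[:2] for c in [(210,56),(230,92)]])
```

```text
cam pos [ 0.4234 -0.0429  1.7404] [1.6221 0.3699 0.933 ]
tray top
corners [[0.6906516729753407, 0.2585525919746028], [0.665280923560946, 0.13990087729496617], [0.5106402445582682, 0.17174496719512278], [0.5293492565227906, 0.2895122464700647]] c [0.599  0.2149]
  edge 0.1213338548067517 -102.0695380873247
  edge 0.15788535607832194 168.3641256467983
  edge 0.11924411598276372 80.97318297834651
  edge 0.164246673512465 -10.864959240346083
tray scene
corners [[0.6706732455453089, 0.14206697775881963], [0.6914819988432782, 0.259013619721707], [0.5365031246108891, 0.2876746712467386], [0.5231757383801734, 0.1722112870396078]] c [0.6055 0.2152]
  edge 0.11878350592658694 79.91074007808396
  edge 0.15760681245701022 169.52237093339605
  edge 0.11622999748905691 -96.58424040720489
  edge 0.15054631846028327 -11.550572249963306
scanner top
corners [[0.49106286691698453, -0.07330151833743909], [0.5055732655461701, -0.09621554484901029], [0.4714503299992061, -0.11804435914166234], [0.4549565638308993, -0.09477382632074341]] c [ 0.4808 -0.0956]
  edge 0.02712202572358596 -57.65580136584977
  ed
[... 404 characters left out ...]
497103], [0.6005274684744366, -0.05118872466344916]] c [ 0.6272 -0.0912]
  edge 0.06956051755518758 -102.86823415246934
  edge 0.06835904626540724 167.91733923192214
  edge 0.06786905314942505 77.96430044347926
  edge 0.06938883759059572 -10.691227169695614
[ 0.6682 -0.0663  0.044 ] [0.0025 0.0025]
[ 0.6525 -0.1329  0.0447] [0.0017 0.0017]
[ 0.588  -0.1178  0.0147] [0.0007 0.0007]
[ 0.6027 -0.0497  0.0073] [0.0018 0.0018]
label c [ 0.6278 -0.0917  0.0277] n [-0.4226  0.1496  0.8939] tilt 0.4647989326576471
depth n [-0.404   0.1115  0.9079] [ 0.632  -0.09    0.0333]
tab top [array([0.5326, 0.1856]), array([0.5094, 0.1721])]
tab scene top ends [array([0.5138, 0.1714]), array([0.5369, 0.186 ])]
```

Measured positions:
- **Scanner:** axis (0.482, -0.0955), handle long axis 31°. I'll grip across the 34 mm faces, with the jaws at -59°.
- **Blue label:** (0.629, -0.091, 0.032), normal about (-0.416, 0.09, 0.905).
- **Tab:** (0.5235, 0.179), pointing at 33°.
- **Pad:** (0.561, -0.291).

Next I'll move to a point above the scanner.

```bash
python3 -m handwheel '[{"hand":1,"dx":1.14,"dy":-3.33,"dz":0.4,"wz":-0.109},{"hand":1,"dx":1.14,"dy":-3.33,"dz":0.4,"wz":-0.109},{"hand":1,"dx":1.14,"dy":-3.33,"dz":0.4,"wz":-0.109},{"hand":1,"dx":1.14,"dy":-3.33,"dz":0.4,"wz":-0.109},{"hand":1,"dx":1.14,"dy":-3.33,"dz":0.4,"wz":-0.109},{"hand":1,"dx":1.14,"dy":-3.33,"dz":0.4,"wz":-0.109},{"hand":1,"dx":1.14,"dy":-3.33,"dz":0.4,"wz":-0.109},{"hand":1,"dx":1.14,"dy":-3.33,"dz":0.4,"wz":-0.109},{"hand":1,"dx":1.14,"dy":-3.33,"dz":0.4,"wz":-0.109},{"hand":1,"dx":1.14,"dy":-3.33,"dz":0.4,"wz":-0.109}]'
python3 -m handwheel '[{"hand":1,"dx":1.14,"dy":-3.33,"wz":-0.109},{"hand":1,"dx":1.14,"dy":-3.33,"wz":-0.109},{"hand":1,"dx":1.14,"dy":-3.33,"wz":-0.109},{"hand":1,"dx":1.14,"dy":-3.33,"wz":-0.109},{"hand":1,"dx":1.14,"dy":-3.33,"wz":-0.109},{"hand":1,"dx":1.14,"dy":-3.33,"wz":-0.109},{"hand":1,"dx":1.14,"dy":-3.33,"wz":-0.109},{"hand":1,"dx":1.14,"dy":-3.33,"wz":-0.109},{"hand":1,"dx":1.14,"dy":-3.33,"wz":-0.109},{"hand":1,"dx":1.14,"dy":-3.33,"wz":-0.109}]'
python3 - <<'E'
from h import *
np.set_printoptions(precision=4,suppress=True)
s=bot.read_state();print(s['time_s'],s['position'],s['joint_positions'],s['force']);print(np.array(s['tcp_rot']), s['opening'])
c=vision.get_calibration('wrist');p,d=vision.capture('wrist');cv2.imwrite('pics/w1.png',p[:,:,::-1]);import json;json.dump({k:np.array(v).tolist() for k,v in c.items()},open('pics/w1.json','w'))
s=bot.read_state();print(s['time_s'],s['position'])
E
```

```text
0.15 [0.2532 0.5707 0.183 ] [ 55.8346  30.2658  82.141   -0.0016  67.6899 -10.2264] [-0.743  -0.6218 -0.0436]
[[-0.914   0.4058 -0.0009]
 [ 0.4058  0.914  -0.0014]
 [ 0.0003 -0.0017 -1.    ]] 0.9981503331622195
0.2 [0.2533 0.5708 0.1831]invalid input
invalid input
```

View pics/w1.png

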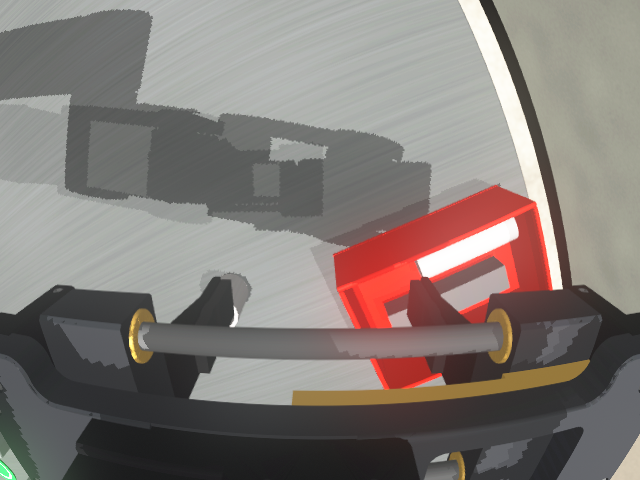

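The picture is unchanged because both moves were refused. Rows probably need all seven keys.

```bash
python3 -m handwheel '[{"hand":1,"dx":1.14,"dy":-3.33,"dz":0.4,"wx":0,"wy":0,"wz":-0.109},{"hand":1,"dx":1.14,"dy":-3.33,"dz":0.4,"wx":0,"wy":0,"wz":-0.109},{"hand":1,"dx":1.14,"dy":-3.33,"dz":0.4,"wx":0,"wy":0,"wz":-0.109},{"hand":1,"dx":1.14,"dy":-3.33,"dz":0.4,"wx":0,"wy":0,"wz":-0.109},{"hand":1,"dx":1.14,"dy":-3.33,"dz":0.4,"wx":0,"wy":0,"wz":-0.109},{"hand":1,"dx":1.14,"dy":-3.33,"dz":0.4,"wx":0,"wy":0,"wz":-0.109},{"hand":1,"dx":1.14,"dy":-3.33,"dz":0.4,"wx":0,"wy":0,"wz":-0.109},{"hand":1,"dx":1.14,"dy":-3.33,"dz":0.4,"wx":0,"wy":0,"wz":-0.109},{"hand":1,"dx":1.14,"dy":-3.33,"dz":0.4,"wx":0,"wy":0,"wz":-0.109},{"hand":1,"dx":1.14,"dy":-3.33,"dz":0.4,"wx":0,"wy":0,"wz":-0.109}]'
```

```text
time_s: 1.2
position: [0.3677, 0.2369, 0.224]
tcp_rot: [[-0.059, 0.998, 0.0], [0.998, 0.059, 0.0], [-0.0, 0.0, -1.0]]
force: [0.4, 0.2, -0.3]
opening: 1.0
```

```bash
python3 -m handwheel '[{"hand":1,"dx":1.14,"dy":-3.33,"dz":0,"wx":0,"wy":0,"wz":-0.109},{"hand":1,"dx":1.14,"dy":-3.33,"dz":0,"wx":0,"wy":0,"wz":-0.109},{"hand":1,"dx":1.14,"dy":-3.33,"dz":0,"wx":0,"wy":0,"wz":-0.109},{"hand":1,"dx":1.14,"dy":-3.33,"dz":0,"wx":0,"wy":0,"wz":-0.109},{"hand":1,"dx":1.14,"dy":-3.33,"dz":0,"wx":0,"wy":0,"wz":-0.109},{"hand":1,"dx":1.14,"dy":-3.33,"dz":0,"wx":0,"wy":0,"wz":-0.109},{"hand":1,"dx":1.14,"dy":-3.33,"dz":0,"wx":0,"wy":0,"wz":-0.109},{"hand":1,"dx":1.14,"dy":-3.33,"dz":0,"wx":0,"wy":0,"wz":-0.109},{"hand":1,"dx":1.14,"dy":-3.33,"dz":0,"wx":0,"wy":0,"wz":-0.109},{"hand":1,"dx":1.14,"dy":-3.33,"dz":0,"wx":0,"wy":0,"wz":-0.109}]'
cat >> h.py <<'E'
import json
def wrist(name):
    c=vision.get_calibration('wrist');p,d=vision.capture('wrist');cv2.imwrite(f'pics/{name}.png',p[:,:,::-1]);np.save(f'pics/{name}.npy',d);json.dump({k:np.array(v).tolist() for k,v in c.items()},open(f'pics/{name}.json','w'));return c,p,d
def st():
    s=bot.read_state();print('t',round(s['time_s'],2),'p',np.round(s['position'],4),'j',np.round(s['joint_positions'],1),'F',np.round(s['force'],1),'op',round(s['opening'],3));print(np.round(s['tcp_rot'],3).tolist());return s
E
python3 -c "
from h import *
st();wrist('w2')"
```

```text
time_s: 2.2
position: [0.4817, -0.0962, 0.2237]
tcp_rot: [[0.858, 0.513, -0.0], [0.513, -0.858, 0.0], [0.0, -0.0, -1.0]]
force: [0.4, 0.3, -0.6]
opening: 0.995
t 2.2 p [ 0.4817 -0.0962  0.2237] j [-24.4  17.   98.    0.   65.1  34.8] F [ 0.4  0.3 -0.6] op 0.995
[[0.858, 0.513, -0.0], [0.513, -0.858, 0.0], [0.0, -0.0, -1.0]]
```

View pics/w2.png

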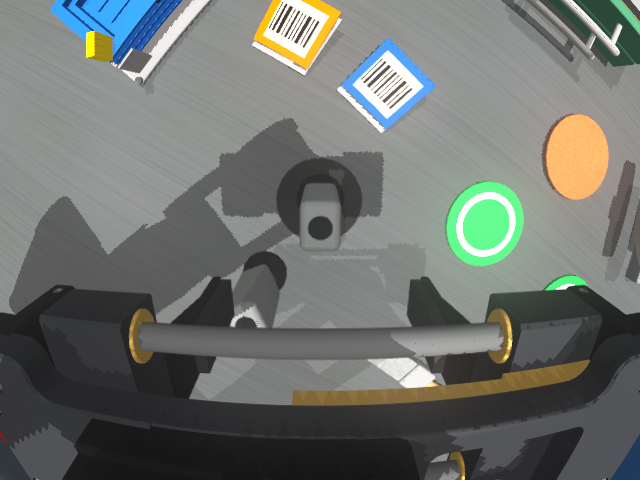

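The wrist view shows the handle top at about (321,228), squarely aligned with the jaws. The blue label is near (386,86) and the tab near (98,45). I'll refine all three from this view.

Run:
```python
from h import *
np.set_printoptions(precision=4,suppress=True)
c=json.load(open('pics/w2.json')); im=cv2.imread('pics/w2.png')
print('hole',onz('wrist',(320.5,228),.136,c))
print('handle top corners',[onz('wrist',q,.136,c)[:2] for q in [(301,248),(340,247)]])
print('mat',onz('wrist',(319,200),.003,c))
hsv=cv2.cvtColor(im,cv2.COLOR_BGR2HSV); H,S,V=[hsv[...,i].astype(int) for i in range(3)]
b=((H>100)&(H<125)&(S>120)&(V>80)).astype(np.uint8)
cand=[x for x in comps(b,100)]
for s,ce,m in cand: print(s,ce)
m=[x for x in cand if 330<x[1][0]<440][0][2].astype(np.uint8)
cn=max(cv2.findContours(m,cv2.RETR_EXTERNAL,cv2.CHAIN_APPROX_NONE)[0],key=cv2.contourArea)
ap=cv2.approxPolyDP(cn,8,True)[:,0]; print('label corners',ap.tolist())
for z in(.03,.034):
  Q=np.array([onz('wrist',a,z,c)[:2] for a in ap]);print(z,Q.mean(0))
# intersect with label plane
n=np.array([-.416,.0907,.905]);p0=np.array([.629,-.091,.032])
Q=[]
for a in ap:
    o,d=ray('wrist',a,c);Q.append(o+d*(n@(p0-o))/(n@d))
Q=np.array(Q);print(Q,Q.mean(0))
for i in range(4):
    e=Q[(i+1)%4]-Q[i];print(np.linalg.norm(e),np.degrees(np.arctan2(e[1],e[0])))
g=cv2.morphologyEx(((H>50)&(H<80)&(S>120)).astype(np.uint8),cv2.MORPH_CLOSE,np.ones((25,25)))
for s,ce,m in comps(g,2000): print('pad',ce,onz('wrist',ce,.004,c))
y=((H>20)&(H<35)&(S>150)&(V>100))
for s,ce,m in comps(y,100): print('yel',s,ce,onz('wrist',ce,.114,c))
cv2.imwrite('pics/w2c.png',cv2.resize(im[0:110,40:260],None,fx=3.5,fy=3.5))
```

```text
hole [ 0.4826 -0.0966  0.136 ]
handle top corners [array([ 0.4597, -0.0917]), array([ 0.4769, -0.1187])]
mat [ 0.4785 -0.0972  0.003 ]
[  50    0  132   64 4399] [115.7108  19.9243]
[ 342   38   94   91 1859] [388.7994  82.0882]
[610 434  30  46 674] [629.6647 464.2611]
label corners [[389, 38], [342, 83], [386, 128], [435, 86]]
0.03 [ 0.6301 -0.0918]
0.034 [ 0.6293 -0.0915]
[[ 0.668  -0.066   0.0474]
 [ 0.6051 -0.0502  0.0169]
 [ 0.5885 -0.1169  0.016 ]
 [ 0.6521 -0.1322  0.0468]] [ 0.6284 -0.0913  0.0318]
0.07162693572433611 165.91132164548694
0.0687437085452976 -104.01705039799451
0.07234519882972097 -13.472810073552953
0.06804023069820869 76.52510783145436
pad [484.1336 223.2084] [ 0.5622 -0.2882  0.004 ]
yel [ 254    0   87   68 1314] [298.1758  31.3828] [0.6125 0.0026 0.114 ]
yel [ 86  31  27  31 676] [98.6065 46.503 ] [0.5231 0.1678 0.114 ]
```

View pics/w2c.png

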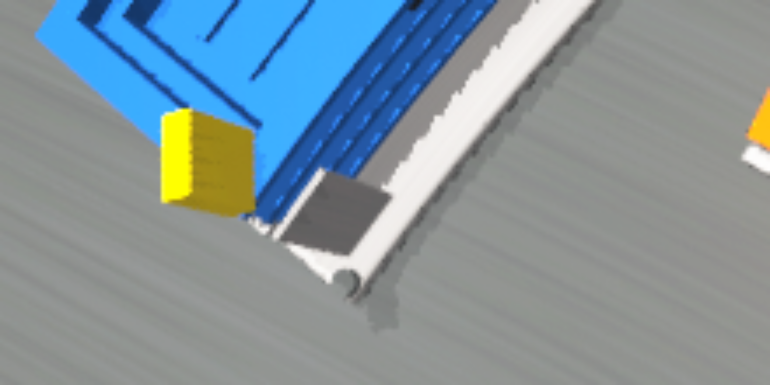

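Everything agrees to 1–2 mm. I'll descend and grip.

```bash
python3 -m handwheel '[{"hand":1,"dx":0.08,"dy":0.02,"dz":-2.2,"wx":0,"wy":0,"wz":0},{"hand":1,"dx":0,"dy":0,"dz":-2.2,"wx":0,"wy":0,"wz":0},{"hand":1,"dx":0,"dy":0,"dz":-2.2,"wx":0,"wy":0,"wz":0},{"hand":1,"dx":0,"dy":0,"dz":-2.2,"wx":0,"wy":0,"wz":0},{"hand":1,"dx":0,"dy":0,"dz":-2.2,"wx":0,"wy":0,"wz":0},{"hand":1,"dx":0,"dy":0,"dz":-2,"wx":0,"wy":0,"wz":0},{"hand":1,"dx":0,"dy":0,"dz":-1.4,"wx":0,"wy":0,"wz":0},{"hand":-1,"dx":0,"dy":0,"dz":0,"wx":0,"wy":0,"wz":0},{"hand":-1,"dx":0,"dy":0,"dz":0,"wx":0,"wy":0,"wz":0},{"hand":-1,"dx":0,"dy":0,"dz":0,"wx":0,"wy":0,"wz":0}]'
python3 -m handwheel '[{"hand":-1,"dx":0,"dy":0,"dz":0,"wx":0,"wy":0,"wz":0},{"hand":-1,"dx":0,"dy":0,"dz":0,"wx":0,"wy":0,"wz":0},{"hand":-1,"dx":0,"dy":0,"dz":0,"wx":0,"wy":0,"wz":0},{"hand":-1,"dx":0,"dy":0,"dz":0,"wx":0,"wy":0,"wz":0},{"hand":-1,"dx":0,"dy":0,"dz":0,"wx":0,"wy":0,"wz":0},{"hand":-1,"dx":0,"dy":0,"dz":0,"wx":0,"wy":0,"wz":0}]'
python3 -c "
from h import *
st()"
```

```text
time_s: 3.25
position: [0.4831, -0.0948, 0.0805]
tcp_rot: [[0.856, 0.518, 0.002], [0.518, -0.856, -0.001], [0.001, 0.001, -1.0]]
force: [0.9, -0.4, -0.3]
opening: 0.811
time_s: 3.85
position: [0.4825, -0.0947, 0.0799]
tcp_rot: [[0.856, 0.517, 0.0], [0.517, -0.856, -0.0], [0.0, 0.0, -1.0]]
force: [-0.1, -0.8, 1.1]
opening: 0.383
t 3.85 p [ 0.4825 -0.0947  0.0799] j [-24.1  29.5 106.6  -0.   43.8  34.7] F [-0.1 -0.8  1.1] op 0.383
[[0.856, 0.517, 0.0], [0.517, -0.856, -0.0], [0.0, 0.0, -1.0]]
```

The scanner is gripped at about 33 mm opening. Next I'll lift it and tilt to the label's normal, with the window about 7.5 cm away.

```bash
python3 -m handwheel '[{"hand":-1,"dx":0,"dy":0,"dz":1,"wx":0,"wy":0,"wz":0},{"hand":-1,"dx":0,"dy":0,"dz":2,"wx":0,"wy":0,"wz":0},{"hand":-1,"dx":0,"dy":0,"dz":2,"wx":0,"wy":0,"wz":0},{"hand":-1,"dx":0,"dy":0,"dz":2,"wx":0,"wy":0,"wz":0},{"hand":-1,"dx":1.38,"dy":0.3,"dz":1,"wx":-0.0161,"wy":-0.0715,"wz":0},{"hand":-1,"dx":1.38,"dy":0.3,"dz":0.96,"wx":-0.0161,"wy":-0.0715,"wz":0},{"hand":-1,"dx":1.38,"dy":0.3,"dz":0,"wx":-0.0161,"wy":-0.0715,"wz":0},{"hand":-1,"dx":1.38,"dy":0.3,"dz":0,"wx":-0.0161,"wy":-0.0715,"wz":0},{"hand":-1,"dx":1.38,"dy":0.28,"dz":0,"wx":-0.0161,"wy":-0.0715,"wz":0},{"hand":-1,"dx":1.38,"dy":0.28,"dz":0,"wx":-0.0161,"wy":-0.0715,"wz":0}]'
python3 -m handwheel '[{"hand":-1,"dx":0,"dy":0,"dz":0,"wx":0,"wy":0,"wz":0},{"hand":-1,"dx":0,"dy":0,"dz":0,"wx":0,"wy":0,"wz":0},{"hand":-1,"dx":0,"dy":0,"dz":0,"wx":0,"wy":0,"wz":0}]'
python3 - <<'E'
from h import *
s=st();R=np.array(s['tcp_rot']);p=np.array(s['position']);n=np.array([-.4156,.0937,.905]);L=np.array([.6284,-.0913,.032])
z=R[:,2];print('angle err deg',np.degrees(np.arccos(-z@n)));w=p+z*.0769;print('win',w,'dist',(w-L)@n,'aim',w+z*((L-w)@n)/(z@n)-L)
c,pw,d=wrist('w3')
for nme in('scene','top'):
    p,d=vision.capture(nme);cv2.imwrite(f'pics/{nme}3.png',p[:,:,::-1]);np.save(f'pics/{nme}3.npy',d)
i=cv2.imread('pics/scene3.png')[130:310,220:380];j=cv2.imread('pics/w3.png')[0:360,140:460]
i=cv2.resize(i,None,fx=2.8,fy=2.8);o=np.zeros((510,i.shape[1]+330,3),np.uint8);o[:i.shape[0],:i.shape[1]]=i[:510];o[:360,i.shape[1]:i.shape[1]+320]=j;cv2.imwrite('pics/c3.png',o);print(o.shape)
E
```

```text
time_s: 4.85
position: [0.5647, -0.0764, 0.1696]
tcp_rot: [[0.788, 0.453, 0.416], [0.533, -0.841, -0.093], [0.308, 0.295, -0.904]]
force: [0.2, -0.1, -2.5]
opening: 0.389
time_s: 5.15
position: [0.5653, -0.0772, 0.1697]
tcp_rot: [[0.789, 0.453, 0.415], [0.532, -0.841, -0.093], [0.307, 0.295, -0.905]]
force: [-0.3, 0.4, -1.7]
opening: 0.388
t 5.15 p [ 0.5653 -0.0772  0.1697] j [-21.2  19.5 112.6   9.2  23.2  29.9] F [-0.3  0.4 -1.7] op 0.388
[[0.789, 0.453, 0.415], [0.532, -0.841, -0.093], [0.307, 0.295, -0.905]]
angle err deg nan
win [ 0.59722085 -0.0844002   0.10004776] dist 0.07518779339781217 aim [-2.16788590e-06 -1.22390972e-04  1.16763102e-05]
(510, 778, 3)<stdin>:3: RuntimeWarning: invalid value encountered in arccos
```

View pics/c3.png

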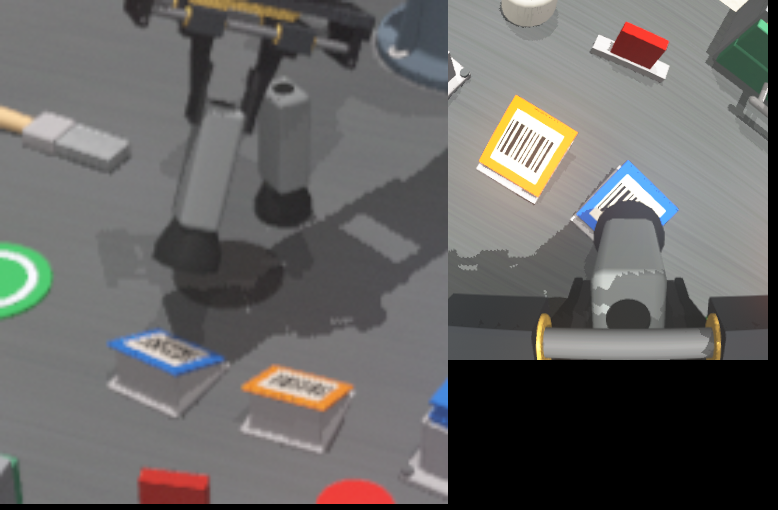

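The scanner points at the blue label, which sits at (165,350) in the crop and is partly behind the head in the wrist view. I'll project the expected axis onto the pictures to check that the scanner hasn't tilted in the grip.

Run:
```python
from h import *
s=bot.read_state();R=np.array(s['tcp_rot']);p=np.array(s['position']);z=R[:,2]
w=p+z*.0769
a=np.linspace(0,2*np.pi,40);
rim=np.array([w+.027*(np.cos(t)*R[:,0]+np.sin(t)*R[:,1]) for t in a]); 
hx=np.array([w-z*h+sx*.022*R[:,0]+sy*.017*R[:,1] for h in(.033,.133) for sx,sy in((1,1),(1,-1),(-1,-1),(-1,1))])
c,Rr,t=cam('scene');K=np.array([[c['fx'],0,c['cx']],[0,c['fy'],c['cy']],[0,0,1]])
im=cv2.imread('pics/scene3.png')[130:310,220:380];im=cv2.resize(im,None,fx=3.3,fy=3.3)
for P,col in((rim,(0,255,255)),(hx,(0,0,255))):
    q=cv2.projectPoints(P,cv2.Rodrigues(Rr)[0],t,K,None)[0][:,0]
    for u,v in q: cv2.circle(im,(int((u-220+.5)*3.3),int((v-130+.5)*3.3)),2,col,-1)
cj=json.load(open('pics/w3.json'));_,Rw,tw=cam('wrist',cj)
iw=cv2.imread('pics/w3.png')
for P,col in((rim,(0,255,255)),(hx,(0,0,255))):
    X=P@Rw.T+tw; th=np.arctan2(np.hypot(X[:,0],X[:,1]),X[:,2]);ph=np.arctan2(X[:,1],X[:,0])
    for r,f in zip(th*cj['fx'],ph): cv2.circle(iw,(int(cj['cx']+r*np.cos(f)),int(cj['cy']+r*np.sin(f))),1,col,-1)
iw=cv2.resize(iw[160:360,260:400],None,fx=1.9,fy=1.9)
o=np.zeros((595,800,3),np.uint8);o[:im.shape[0],:im.shape[1]]=im;o[:iw.shape[0],im.shape[1]:im.shape[1]+iw.shape[1]]=iw;cv2.imwrite('pics/c4.png',o)
```

```text
(no output)
```

View pics/c4.png

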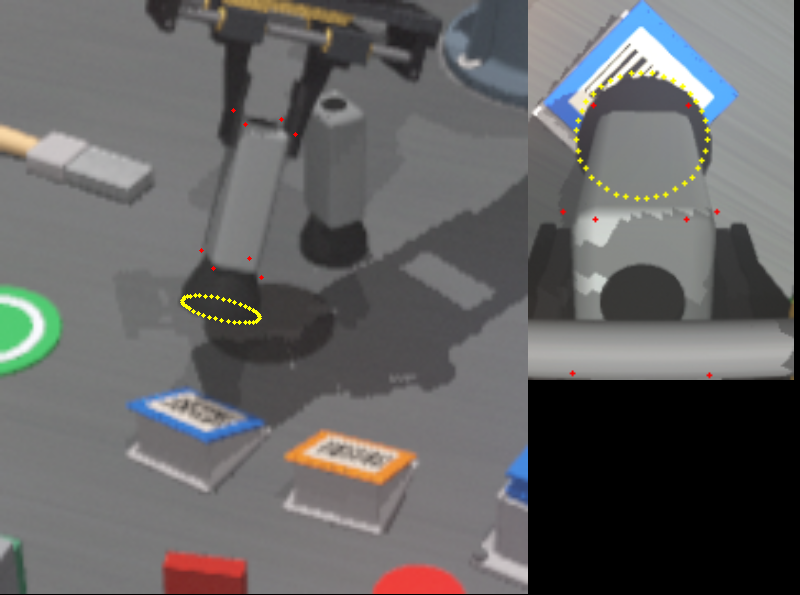

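The projected rim and handle match the pictures, so the scanner is square in the grip. I'll hold for 1 s or more, then return.

```bash
python3 -m handwheel '[{"hand":-1,"dx":0,"dy":0,"dz":0,"wx":0,"wy":0,"wz":0},{"hand":-1,"dx":0,"dy":0,"dz":0,"wx":0,"wy":0,"wz":0},{"hand":-1,"dx":0,"dy":0,"dz":0,"wx":0,"wy":0,"wz":0},{"hand":-1,"dx":0,"dy":0,"dz":0,"wx":0,"wy":0,"wz":0},{"hand":-1,"dx":0,"dy":0,"dz":0,"wx":0,"wy":0,"wz":0},{"hand":-1,"dx":0,"dy":0,"dz":0,"wx":0,"wy":0,"wz":0},{"hand":-1,"dx":0,"dy":0,"dz":0,"wx":0,"wy":0,"wz":0},{"hand":-1,"dx":0,"dy":0,"dz":0,"wx":0,"wy":0,"wz":0},{"hand":-1,"dx":0,"dy":0,"dz":0,"wx":0,"wy":0,"wz":0},{"hand":-1,"dx":0,"dy":0,"dz":0,"wx":0,"wy":0,"wz":0}]'
python3 -m handwheel '[{"hand":-1,"dx":0,"dy":0,"dz":0,"wx":0,"wy":0,"wz":0},{"hand":-1,"dx":0,"dy":0,"dz":0,"wx":0,"wy":0,"wz":0},{"hand":-1,"dx":0,"dy":0,"dz":0,"wx":0,"wy":0,"wz":0},{"hand":-1,"dx":0,"dy":0,"dz":0,"wx":0,"wy":0,"wz":0},{"hand":-1,"dx":-1.38,"dy":-0.31,"dz":0,"wx":0.0161,"wy":0.0715,"wz":0},{"hand":-1,"dx":-1.38,"dy":-0.31,"dz":0,"wx":0.0161,"wy":0.0715,"wz":0},{"hand":-1,"dx":-1.38,"dy":-0.31,"dz":0,"wx":0.0161,"wy":0.0715,"wz":0},{"hand":-1,"dx":-1.38,"dy":-0.31,"dz":0,"wx":0.0161,"wy":0.0715,"wz":0},{"hand":-1,"dx":-1.38,"dy":-0.31,"dz":-1,"wx":0.0161,"wy":0.0715,"wz":0},{"hand":-1,"dx":-1.38,"dy":-0.31,"dz":-1,"wx":0.0161,"wy":0.0715,"wz":0}]'
python3 -m handwheel '[{"hand":-1,"dx":0,"dy":0,"dz":-2,"wx":0,"wy":0,"wz":0},{"hand":-1,"dx":0,"dy":0,"dz":-2,"wx":0,"wy":0,"wz":0},{"hand":-1,"dx":0,"dy":0,"dz":-1.4,"wx":0,"wy":0,"wz":0},{"hand":-1,"dx":0,"dy":0,"dz":-0.8,"wx":0,"wy":0,"wz":0},{"hand":-1,"dx":0,"dy":0,"dz":0,"wx":0,"wy":0,"wz":0},{"hand":-1,"dx":0,"dy":0,"dz":0,"wx":0,"wy":0,"wz":0},{"hand":-1,"dx":0,"dy":0,"dz":0,"wx":0,"wy":0,"wz":0}]'
python3 -c "
from h import *
st();p,d=vision.capture('scene');cv2.imwrite('pics/s5.png',cv2.resize(p[140:290,230:390,::-1],None,fx=3.5,fy=3.5))"
```

```text
time_s: 6.3
position: [0.5652, -0.077, 0.1694]
tcp_rot: [[0.789, 0.453, 0.415], [0.533, -0.841, -0.094], [0.307, 0.295, -0.905]]
force: [0.0, -0.1, -2.1]
opening: 0.385
time_s: 7.3
position: [0.4829, -0.0962, 0.1498]
tcp_rot: [[0.856, 0.517, 0.0], [0.517, -0.856, -0.001], [-0.0, 0.001, -1.0]]
force: [-0.1, 0.6, -1.9]
opening: 0.385
time_s: 8.0
position: [0.4832, -0.0959, 0.0881]
tcp_rot: [[0.856, 0.517, 0.002], [0.517, -0.856, -0.001], [0.001, 0.002, -1.0]]
force: [0.2, 1.0, -2.2]
opening: 0.392
t 8.0 p [ 0.4832 -0.0959  0.0881] j [-24.2  28.7 106.2   0.   44.9  34.6] F [ 0.2  1.  -2.2] op 0.392
[[0.856, 0.517, 0.002], [0.517, -0.856, -0.001], [0.001, 0.002, -1.0]]
```

View pics/s5.png

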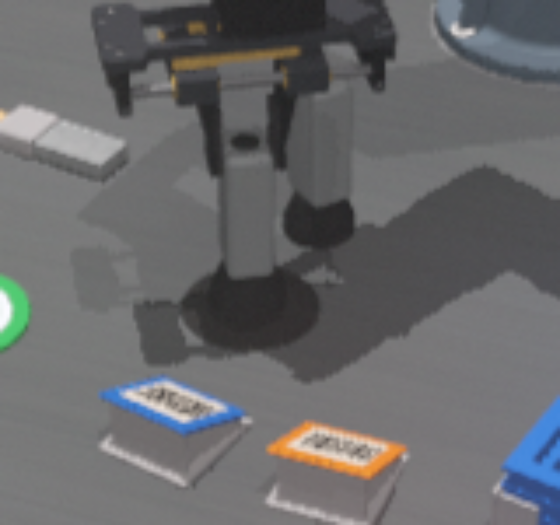

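The scanner is upright, about 8 mm above the mat. I'll lower the rest of the way and watch the force.

```bash
python3 -m handwheel '[{"hand":-1,"dx":0,"dy":0,"dz":-0.4,"wx":0,"wy":0,"wz":0},{"hand":-1,"dx":0,"dy":0,"dz":-0.3,"wx":0,"wy":0,"wz":0},{"hand":-1,"dx":0,"dy":0,"dz":-0.1,"wx":0,"wy":0,"wz":0},{"hand":-1,"dx":0,"dy":0,"dz":0,"wx":0,"wy":0,"wz":0}]'
```

```text
time_s: 8.45
position: [0.4826, -0.0956, 0.0799]
tcp_rot: [[0.856, 0.517, 0.0], [0.517, -0.856, -0.0], [0.0, 0.0, -1.0]]
force: [-1.0, 0.6, 3.0]
opening: 0.391
```

It is seated, with the force turning upward. I'll open and then rise straight up.

```bash
python3 -m handwheel '[{"hand":1,"dx":0,"dy":0,"dz":0,"wx":0,"wy":0,"wz":0},{"hand":1,"dx":0,"dy":0,"dz":0,"wx":0,"wy":0,"wz":0},{"hand":1,"dx":0,"dy":0,"dz":0,"wx":0,"wy":0,"wz":0},{"hand":1,"dx":0,"dy":0,"dz":0,"wx":0,"wy":0,"wz":0},{"hand":1,"dx":0,"dy":0,"dz":0,"wx":0,"wy":0,"wz":0},{"hand":1,"dx":0,"dy":0,"dz":0,"wx":0,"wy":0,"wz":0},{"hand":1,"dx":0,"dy":0,"dz":0.5,"wx":0,"wy":0,"wz":0},{"hand":1,"dx":0,"dy":0,"dz":1.5,"wx":0,"wy":0,"wz":0},{"hand":1,"dx":0,"dy":0,"dz":2.5,"wx":0,"wy":0,"wz":0},{"hand":1,"dx":0,"dy":0,"dz":3,"wx":0,"wy":0,"wz":0}]'
python3 -m handwheel '[{"hand":1,"dx":0,"dy":0,"dz":3,"wx":0,"wy":0,"wz":0},{"hand":1,"dx":0,"dy":0,"dz":3,"wx":0,"wy":0,"wz":0},{"hand":1,"dx":0,"dy":0,"dz":0.5,"wx":0,"wy":0,"wz":0}]'
python3 -c "
from h import *
st();c,p,d=wrist('w6');p,d=vision.capture('scene');o=np.zeros((560,800,3),np.uint8);o[:525,:420]=cv2.resize(p[140:290,230:350,::-1],None,fx=3.5,fy=3.5);j=cv2.imread('pics/w6.png')[0:400,130:510];o[:400,420:800]=j;cv2.imwrite('pics/c6.png',o)"
```

```text
time_s: 9.45
position: [0.4815, -0.0952, 0.1547]
tcp_rot: [[0.856, 0.517, -0.002], [0.517, -0.856, 0.001], [-0.001, -0.002, -1.0]]
force: [1.1, -0.3, -0.5]
opening: 0.996
time_s: 9.75
position: [0.4847, -0.0965, 0.2232]
tcp_rot: [[0.856, 0.517, 0.008], [0.518, -0.856, -0.003], [0.005, 0.007, -1.0]]
force: [-0.0, -0.5, 0.4]
opening: 0.998
t 9.75 p [ 0.4847 -0.0965  0.2232] j [-24.2  17.   98.    0.   64.5  34.6] F [-0.  -0.5  0.4] op 0.998
[[0.856, 0.517, 0.008], [0.518, -0.856, -0.003], [0.005, 0.007, -1.0]]
```

View pics/c6.png

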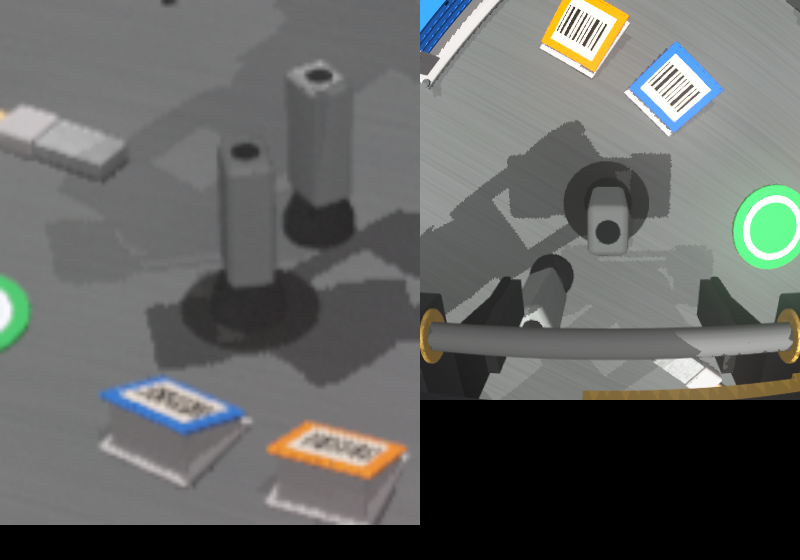

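The scanner stands upright on its mat, with its top at (245,150) in the crop. I'll move over the tab and look again.

```bash
python3 -m handwheel '[{"hand":1,"dx":0.3,"dy":2,"dz":0,"wx":0,"wy":0,"wz":0},{"hand":1,"dx":0.5,"dy":3.5,"dz":0,"wx":0,"wy":0,"wz":0},{"hand":1,"dx":0.6,"dy":4,"dz":0,"wx":0,"wy":0,"wz":0},{"hand":1,"dx":0.6,"dy":4,"dz":0,"wx":0,"wy":0,"wz":0},{"hand":1,"dx":0.6,"dy":4,"dz":0,"wx":0,"wy":0,"wz":0},{"hand":1,"dx":0.6,"dy":4,"dz":0,"wx":0,"wy":0,"wz":0.03},{"hand":1,"dx":0.5,"dy":3.5,"dz":0,"wx":0,"wy":0,"wz":0},{"hand":1,"dx":0.4,"dy":2.4,"dz":0,"wx":0,"wy":0,"wz":0},{"hand":1,"dx":0,"dy":0,"dz":0,"wx":0,"wy":0,"wz":0},{"hand":1,"dx":0,"dy":0,"dz":0,"wx":0,"wy":0,"wz":0}]'
python3 -c "
from h import *
st();wrist('w7')"
```

```text
time_s: 10.85
position: [0.522, 0.1783, 0.2176]
tcp_rot: [[0.839, 0.544, -0.004], [0.544, -0.839, -0.001], [-0.004, -0.001, -1.0]]
force: [0.4, 0.5, 0.1]
opening: 1.001
t 10.85 p [0.522  0.1783 0.2176] j [ 7.3 22.4 90.2 -0.  67.6 64.3] F [0.4 0.5 0.1] op 1.001
[[0.839, 0.544, -0.004], [0.544, -0.839, -0.001], [-0.004, -0.001, -1.0]]
```

View pics/w7.png

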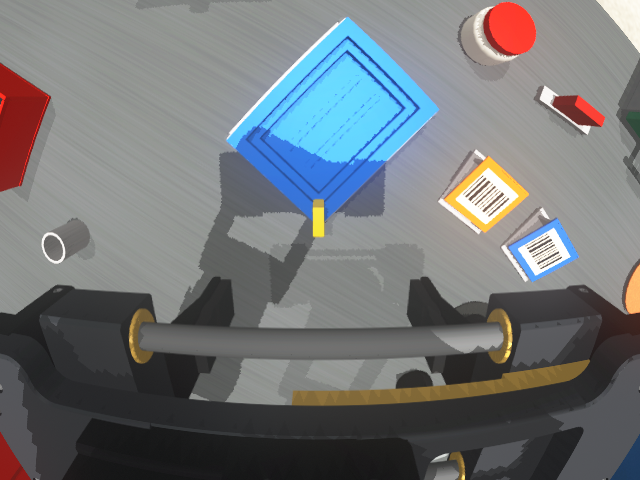

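Run:
```python
from h import *
np.set_printoptions(precision=4,suppress=True)
c=json.load(open('pics/w7.json'));im=cv2.imread('pics/w7.png')
cv2.imwrite('pics/w7c.png',cv2.resize(im[180:250,280:360],None,fx=8,fy=8,interpolation=cv2.INTER_NEAREST))
hsv=cv2.cvtColor(im,cv2.COLOR_BGR2HSV); H,S,V=[hsv[...,i].astype(int) for i in range(3)]
Q=np.array([onz('wrist',a,.078,c)[:2] for a in [(347,17),(438,109),(319,222),(228,138)]])
print(Q,Q.mean(0))
for i in range(4):
    e=Q[(i+1)%4]-Q[i];print(np.linalg.norm(e),np.degrees(np.arctan2(e[1],e[0])))
```

```text
[[0.6901 0.258 ]
 [0.6665 0.1411]
 [0.5144 0.1741]
 [0.5364 0.2887]] [0.6018 0.2155]
0.11925046522446146 -101.4200297953688
0.15563652996760335 167.7716913886264
0.11669312741342565 79.0980967372294
0.15667671561678886 -11.285966980944055
```

View pics/w7c.png

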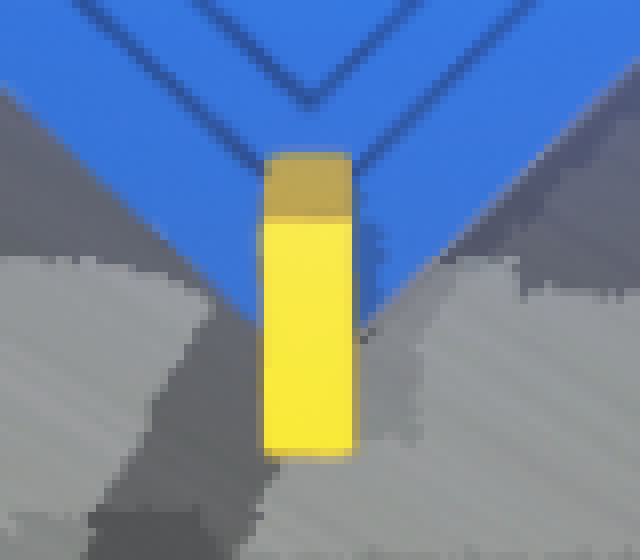

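The tab is vertical in the wrist image, so the yaw is aligned. Its top face is centred at about (318.3, 221.8).

Run:
```python
from h import *
c=json.load(open('pics/w7.json'))
for a in [(308/8+280-.5,337/8+180-.5),(308/8+280-.5,220/8+180-.5),(308/8+280-.5,455/8+180-.5)]: print(onz('wrist',a,.114,c))
st()
```

```text
[0.52236236 0.18011075 0.114     ]
[0.53303213 0.18701723 0.114     ]
[0.51137018 0.17299789 0.114     ]
t 10.9 p [0.5222 0.1777 0.2179] j [ 7.2 22.4 90.2 -0.  67.6 64.3] F [-0.9 -0.6  0.5] op 1.003
[[0.84, 0.543, -0.003], [0.543, -0.84, -0.001], [-0.003, -0.001, -1.0]]
```

```bash
python3 -m handwheel '[{"hand":1,"dx":0.05,"dy":0.2,"dz":-2,"wx":0,"wy":0,"wz":0},{"hand":1,"dx":0,"dy":0,"dz":-2.5,"wx":0,"wy":0,"wz":0},{"hand":1,"dx":0,"dy":0,"dz":-2.5,"wx":0,"wy":0,"wz":0},{"hand":1,"dx":0,"dy":0,"dz":-2.5,"wx":0,"wy":0,"wz":0},{"hand":1,"dx":0,"dy":0,"dz":-2,"wx":0,"wy":0,"wz":0},{"hand":1,"dx":0,"dy":0,"dz":-1.2,"wx":0,"wy":0,"wz":0},{"hand":1,"dx":0,"dy":0,"dz":-0.6,"wx":0,"wy":0,"wz":0},{"hand":1,"dx":0,"dy":0,"dz":0,"wx":0,"wy":0,"wz":0},{"hand":1,"dx":0,"dy":0,"dz":0,"wx":0,"wy":0,"wz":0}]'
python3 -c "
from h import *
st();wrist('w8')
cv2.imwrite('pics/w8c.png',cv2.imread('pics/w8.png')[60:360,160:480])"
```

```text
time_s: 11.8
position: [0.5246, 0.1802, 0.087]
tcp_rot: [[0.84, 0.542, 0.001], [0.542, -0.84, 0.0], [0.001, 0.001, -1.0]]
force: [-0.9, 0.2, -0.2]
opening: 0.998
t 11.8 p [0.5246 0.1802 0.087 ] j [ 7.4 32.5 97.4 -0.  50.  64.6] F [-0.9  0.2 -0.2] op 0.998
[[0.84, 0.542, 0.001], [0.542, -0.84, 0.0], [0.001, 0.001, -1.0]]
```

View pics/w8c.png

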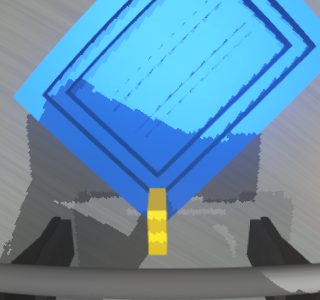

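The tab is centred between the fingers. I'll go 4 mm lower and close.

```bash
python3 -m handwheel '[{"hand":1,"dx":-0.1,"dy":0,"dz":-0.4,"wx":0,"wy":0,"wz":0},{"hand":-1,"dx":0,"dy":0,"dz":0,"wx":0,"wy":0,"wz":0},{"hand":-1,"dx":0,"dy":0,"dz":0,"wx":0,"wy":0,"wz":0},{"hand":-1,"dx":0,"dy":0,"dz":0,"wx":0,"wy":0,"wz":0},{"hand":-1,"dx":0,"dy":0,"dz":0,"wx":0,"wy":0,"wz":0},{"hand":-1,"dx":0,"dy":0,"dz":0,"wx":0,"wy":0,"wz":0},{"hand":-1,"dx":0,"dy":0,"dz":0,"wx":0,"wy":0,"wz":0},{"hand":-1,"dx":0,"dy":0,"dz":0,"wx":0,"wy":0,"wz":0},{"hand":-1,"dx":0,"dy":0,"dz":0,"wx":0,"wy":0,"wz":0},{"hand":-1,"dx":0,"dy":0,"dz":0,"wx":0,"wy":0,"wz":0}]'
python3 -m handwheel '[{"hand":-1,"dx":0,"dy":0,"dz":0,"wx":0,"wy":0,"wz":0},{"hand":-1,"dx":0,"dy":0,"dz":0,"wx":0,"wy":0,"wz":0},{"hand":-1,"dx":0,"dy":0,"dz":0,"wx":0,"wy":0,"wz":0}]'
python3 -c "
from h import *
st()"
```

```text
time_s: 12.85
position: [0.5228, 0.1804, 0.0823]
tcp_rot: [[0.84, 0.543, -0.0], [0.543, -0.84, -0.0], [-0.0, -0.0, -1.0]]
force: [0.7, -0.4, -0.8]
opening: 0.265
time_s: 13.15
position: [0.5229, 0.1804, 0.0823]
tcp_rot: [[0.84, 0.543, 0.0], [0.543, -0.84, 0.0], [0.0, -0.0, -1.0]]
force: [0.3, -0.6, 0.1]
opening: 0.032
t 13.15 p [0.5229 0.1804 0.0823] j [ 7.5 32.8 97.8  0.  49.4 64.6] F [ 0.3 -0.6  0.1] op 0.032
[[0.84, 0.543, 0.0], [0.543, -0.84, 0.0], [0.0, -0.0, -1.0]]
```

The opening is only 0.032, or 3 mm, where the 10 mm tab should give about 0.115. I need to look before lifting.

```bash
python3 -c "
from h import *
st();wrist('w9');p,d=vision.capture('scene')
i=cv2.resize(p[190:320,360:470,::-1],None,fx=4,fy=4)
o=np.zeros((520,800,3),np.uint8);o[:,:440]=i;o[:330,440:800]=cv2.imread('pics/w9.png')[30:360,140:500];cv2.imwrite('pics/c9.png',o);st()"
```

```text
t 13.15 p [0.5229 0.1804 0.0823] j [ 7.5 32.8 97.8  0.  49.4 64.6] F [ 0.3 -0.6  0.1] op 0.032
[[0.84, 0.543, 0.0], [0.543, -0.84, 0.0], [0.0, -0.0, -1.0]]
t 13.25 p [0.5229 0.1804 0.0823] j [ 7.5 32.8 97.8  0.  49.4 64.6] F [-0.5 -0.4 -0.1] op 0.015
[[0.84, 0.543, 0.0], [0.543, -0.84, 0.0], [0.0, -0.0, -1.0]]
```

View pics/c9.png

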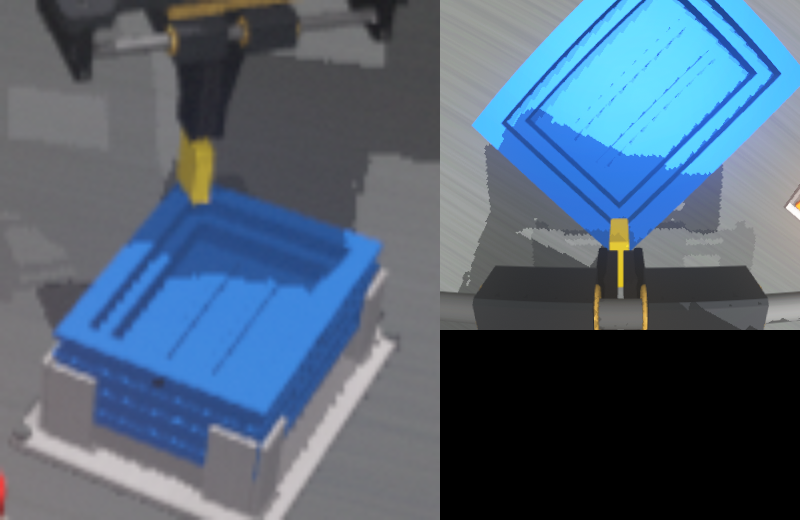

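```bash
python3 -c "
from h import *
i=cv2.imread('pics/w9.png')[220:350,270:370];cv2.imwrite('pics/w9c.png',cv2.resize(i,None,fx=4.6,fy=4.6,interpolation=cv2.INTER_NEAREST))"
```

```text
(no output)
```

View pics/w9c.png

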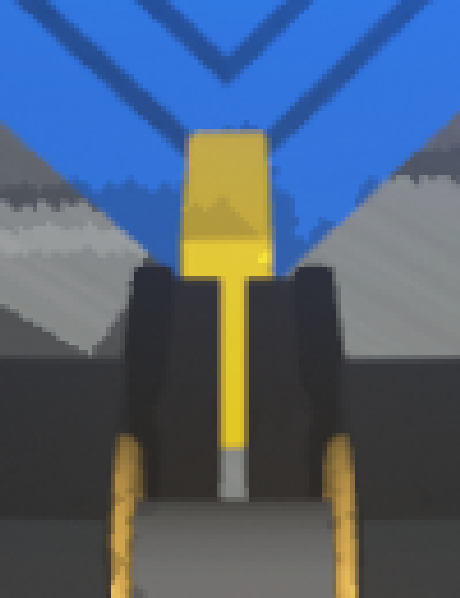

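Run:
```python
from h import *
np.set_printoptions(precision=4,suppress=True)
s=bot.read_state();p=np.array(s['position'])
c,R,t=cam('scene')
def pr(X):
    x=R@X+t;return np.array([c['fx']*x[0]/x[2]+c['cx'],c['fy']*x[1]/x[2]+c['cy']])
print('TCP px',pr(p),'crop',(pr(p)-[360,190]+.5)*4)
for z in (.078,.096,.114): print(z,(pr(np.array([.5223,.180,z]))-[360,190]+.5)*4, 'front end',(pr(np.array([.5332,.187,z]))-[360,190]+.5)*4)
D=np.load('pics/top0.npy');P=cloud('top',D)
print('top depth rim z', P[240,200:245,2])
im,D=vision.capture('scene');P=cloud('scene',D);np.save('pics/scene10.npy',D);cv2.imwrite('pics/scene10.png',im[:,:,::-1])
for v in range(205,245,3): print(v,[P[v,u].round(3).tolist() for u in (405,409,412)], im[v,409])
```

```text
TCP px [408.26   235.0649] crop [195.0399 182.2596]
0.078 [193.8598 187.6124] front end [201.4943 201.4812]
0.096 [196.6348 162.2311] front end [204.3502 176.0234]
0.114 [199.4538 136.4473] front end [207.2517 150.1588]
top depth rim z [-0.0041  0.0026  0.0064  0.006   0.009   0.0067  0.0028  0.0099  0.011
  0.0085  0.0064  0.0091  0.0057  0.0106  0.0078 -0.0042  0.0057 -0.0053
  0.002   0.0073  0.0133  0.0058  0.0046 -0.0003  0.0103  0.0017  0.0143
  0.0105  0.0409  0.0605  0.0692  0.0824  0.0796  0.0741  0.0719  0.0805
  0.0714  0.0814  0.0758  0.1197  0.1082  0.1112  0.114   0.0912  0.0762]
205 [[0.574, 0.176, 0.197], [0.566, 0.182, 0.194], [0.526, 0.182, 0.167]] [41 41 47]
208 [[0.538, 0.17, 0.165], [0.545, 0.179, 0.171], [0.534, 0.184, 0.165]] [35 34 42]
211 [[0.53, 0.169, 0.151], [0.537, 0.179, 0.158], [0.533, 0.185, 0.157]] [33 36 43]
214 [[0.524, 0.168, 0.139], [0.537, 0.179, 0.15], [0.532, 0.185, 0.149]] [33 36 43]
217 [[0.526, 0.169, 0.132], [0.534, 0.18, 0.14], [0.529, 0.185, 0.138]] [35 34 44]
220 [[0.528, 0.171, 0.126], [0.535, 0.181, 0.133], [0.532, 0.187, 0.132]] [37 39 47]
223 [[0.519, 0.17, 0.111], [0.534, 0.181, 0.124], [0.534, 0.188, 0.126]] [39 41 50]
226 [[0.512, 0.169, 0.097], [0.527, 0.181, 0.111], [0.528, 0.187, 0.113]] [159 141  54]
229 [[0.519, 0.171, 0.094], [0.537, 0.183, 0.11], [0.534, 0.189, 0.11]] [172 152  55]
232 [[0.52, 0.172, 0.087], [0.536, 0.184, 0.102], [0.53, 0.189, 0.098]] [169 150  55]
235 [[0.526, 0.174, 0.083], [0.54, 0.185, 0.096], [0.529, 0.19, 0.089]] [173 154  57]
238 [[0.529, 0.175, 0.077], [0.538, 0.185, 0.086], [0.518, 0.189, 0.073]] [177 156  59]
241 [[0.542, 0.178, 0.079], [0.53, 0.185, 0.072], [0.526, 0.191, 0.07]] [ 51  73 114]
244 [[0.544, 0.179, 0.072], [0.534, 0.186, 0.066], [0.531, 0.192, 0.066]] [ 47  88 154]
```

Run:
```python
from h import *
c,R,t=cam('scene')
def pr(X):
    x=R@np.array(X)+t;return np.array([c['fx']*x[0]/x[2]+c['cx'],c['fy']*x[1]/x[2]+c['cy']])
# now: draw axis points above TCP on current image at 0,20,40,60,... mm
im=cv2.imread('pics/scene10.png')
a=cv2.resize(im[180:320,350:470],None,fx=4,fy=4,interpolation=cv2.INTER_CUBIC)
p=np.array([.5229,.1804,.0823]);
for k in range(0,120,20):
    u,v=(pr(p+[0,0,k/1000])-[350,180]+.5)*4;cv2.circle(a,(int(u),int(v)),3,(0,0,255) if k else (0,255,0),-1)
b=cv2.imread('pics/scene3.png')
s3p=np.array([.5653,-.0772,.1697]);Rm=np.array([[0.789,0.453,0.415],[0.532,-0.841,-0.093],[0.307,0.295,-0.905]])
b=cv2.resize(b[120:260,240:330],None,fx=4,fy=4,interpolation=cv2.INTER_CUBIC)
for sg in(-1,1):
  for k in range(0,120,20):
    u,v=(pr(s3p+sg*.02*Rm[:,1]-Rm[:,2]*k/1000)-[240,120]+.5)*4;cv2.circle(b,(int(u),int(v)),3,(0,0,255) if k else (0,255,0),-1)
o=np.zeros((560,840,3),np.uint8);o[:,:480]=a;o[:,480:840]=b;cv2.imwrite('pics/c10.png',o[:,:800])
```

```text
(no output)
```

View pics/c10.png

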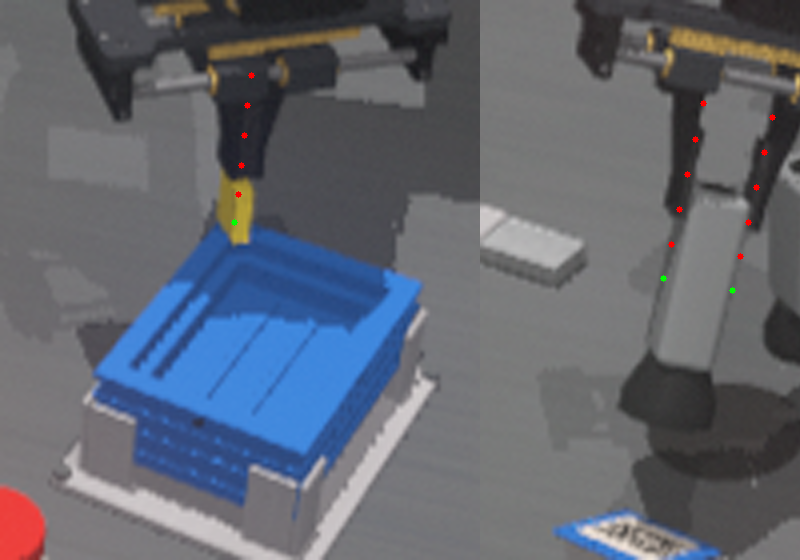

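Useful finding: the visible fingertips end about 35–38 mm short of the reported TCP. This shows in both the scanner and tab pictures, and the fingers closed on air just above the tab. The scan geometry was checked on the pictures themselves and still stands. I'll open, go about 3 cm lower while watching the force, and look.

```bash
python3 -m handwheel '[{"hand":1,"dx":0,"dy":0,"dz":0,"wx":0,"wy":0,"wz":0},{"hand":1,"dx":0,"dy":0,"dz":0,"wx":0,"wy":0,"wz":0},{"hand":1,"dx":0,"dy":0,"dz":0,"wx":0,"wy":0,"wz":0},{"hand":1,"dx":0,"dy":0,"dz":0,"wx":0,"wy":0,"wz":0},{"hand":1,"dx":0,"dy":0,"dz":0,"wx":0,"wy":0,"wz":0},{"hand":1,"dx":0,"dy":0,"dz":0,"wx":0,"wy":0,"wz":0},{"hand":1,"dx":0,"dy":0,"dz":-0.8,"wx":0,"wy":0,"wz":0},{"hand":1,"dx":0,"dy":0,"dz":-0.8,"wx":0,"wy":0,"wz":0},{"hand":1,"dx":0,"dy":0,"dz":-0.8,"wx":0,"wy":0,"wz":0},{"hand":1,"dx":0,"dy":0,"dz":-0.6,"wx":0,"wy":0,"wz":0}]'
python3 -m handwheel '[{"hand":1,"dx":0,"dy":0,"dz":0,"wx":0,"wy":0,"wz":0}]'
python3 -c "
from h import *
st();wrist('w11');p,d=vision.capture('scene')
i=cv2.resize(p[190:320,350:460,::-1],None,fx=4,fy=4)
o=np.zeros((520,800,3),np.uint8);o[:,:440]=i;o[:330,440:800]=cv2.imread('pics/w11.png')[30:360,140:500];cv2.imwrite('pics/c11.png',o)"
```

```text
time_s: 14.3
position: [0.5222, 0.1803, 0.0511]
tcp_rot: [[0.84, 0.543, -0.002], [0.543, -0.84, -0.0], [-0.001, -0.001, -1.0]]
force: [0.0, 0.2, 0.1]
opening: 0.836
time_s: 14.4
position: [0.5218, 0.1803, 0.051]
tcp_rot: [[0.84, 0.543, -0.003], [0.543, -0.84, -0.0], [-0.003, -0.001, -1.0]]
force: [-0.1, -0.7, -0.3]
opening: 0.924
t 14.4 p [0.5218 0.1803 0.051 ] j [ 7.5 35.7 98.9  0.  45.5 64.6] F [-0.1 -0.7 -0.3] op 0.924
[[0.84, 0.543, -0.003], [0.543, -0.84, -0.0], [-0.003, -0.001, -1.0]]
```

View pics/c11.png

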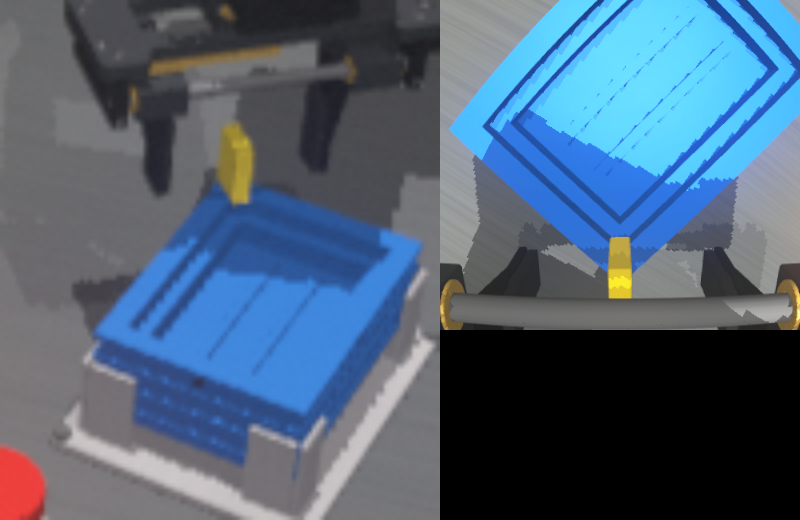

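Run:
```python
from h import *
c,R,t=cam('scene')
def pr(X):
    x=R@np.array(X)+t;return np.array([c['fx']*x[0]/x[2]+c['cx'],c['fy']*x[1]/x[2]+c['cy']])
for sg in(1,-1):
  for off in (.041,.05):
    for z in(.078,.083,.088,.093):
      print(sg,off,z,((pr(np.array([.5218+sg*off*.543,.1803-sg*off*.84,z]))-[350,190]+.5)*4).round(0))
```

```text
1 0.041 0.078 [165. 197.]
1 0.041 0.083 [166. 190.]
1 0.041 0.088 [166. 183.]
1 0.041 0.093 [167. 176.]
1 0.05 0.078 [150. 199.]
1 0.05 0.083 [150. 192.]
1 0.05 0.088 [151. 185.]
1 0.05 0.093 [152. 178.]
-1 0.041 0.078 [303. 177.]
-1 0.041 0.083 [304. 170.]
-1 0.041 0.088 [305. 163.]
-1 0.041 0.093 [306. 156.]
-1 0.05 0.078 [318. 175.]
-1 0.05 0.083 [319. 168.]
-1 0.05 0.088 [320. 161.]
-1 0.05 0.093 [321. 154.]
```

The tips are at about 0.085–0.09, straddling the tab with 26 mm of overlap. I'll go 3 mm lower and close.

```bash
python3 -m handwheel '[{"hand":1,"dx":0,"dy":0,"dz":-0.3,"wx":0,"wy":0,"wz":0},{"hand":-1,"dx":0,"dy":0,"dz":0,"wx":0,"wy":0,"wz":0},{"hand":-1,"dx":0,"dy":0,"dz":0,"wx":0,"wy":0,"wz":0},{"hand":-1,"dx":0,"dy":0,"dz":0,"wx":0,"wy":0,"wz":0},{"hand":-1,"dx":0,"dy":0,"dz":0,"wx":0,"wy":0,"wz":0},{"hand":-1,"dx":0,"dy":0,"dz":0,"wx":0,"wy":0,"wz":0},{"hand":-1,"dx":0,"dy":0,"dz":0,"wx":0,"wy":0,"wz":0},{"hand":-1,"dx":0,"dy":0,"dz":0,"wx":0,"wy":0,"wz":0},{"hand":-1,"dx":0,"dy":0,"dz":0,"wx":0,"wy":0,"wz":0},{"hand":-1,"dx":0,"dy":0,"dz":0,"wx":0,"wy":0,"wz":0}]'
python3 -m handwheel '[{"hand":-1,"dx":0,"dy":0,"dz":0,"wx":0,"wy":0,"wz":0},{"hand":-1,"dx":0,"dy":0,"dz":0,"wx":0,"wy":0,"wz":0},{"hand":-1,"dx":0,"dy":0,"dz":0,"wx":0,"wy":0,"wz":0},{"hand":-1,"dx":0,"dy":0,"dz":0,"wx":0,"wy":0,"wz":0},{"hand":-1,"dx":0,"dy":0,"dz":0,"wx":0,"wy":0,"wz":0}]'
python3 -c "
from h import *
st()"
```

```text
time_s: 15.5
position: [0.5229, 0.1804, 0.0493]
tcp_rot: [[0.84, 0.543, 0.0], [0.543, -0.84, 0.0], [0.0, -0.0, -1.0]]
force: [-0.2, 0.8, -0.5]
opening: 0.263
time_s: 16.0
position: [0.5225, 0.1809, 0.0493]
tcp_rot: [[0.84, 0.543, -0.0], [0.543, -0.84, 0.0], [-0.0, -0.001, -1.0]]
force: [-1.0, 4.0, 0.1]
opening: 0.114
t 16.0 p [0.5225 0.1809 0.0493] j [ 7.5 35.9 99.   0.  45.2 64.6] F [-1.   4.   0.1] op 0.114
[[0.84, 0.543, -0.0], [0.543, -0.84, 0.0], [-0.0, -0.001, -1.0]]
```

The tab is gripped at 9.9 mm opening. Now the peel: raise the tab about 2.5 cm while tilting 0.136 rad about the far corner.

```bash
python3 -m handwheel '[{"hand":-1,"dx":-0.02,"dy":-0.015,"dz":0.31,"wx":-0.0092,"wy":0.0143,"wz":0},{"hand":-1,"dx":-0.02,"dy":-0.015,"dz":0.31,"wx":-0.0092,"wy":0.0143,"wz":0},{"hand":-1,"dx":-0.02,"dy":-0.015,"dz":0.31,"wx":-0.0092,"wy":0.0143,"wz":0},{"hand":-1,"dx":-0.02,"dy":-0.015,"dz":0.31,"wx":-0.0092,"wy":0.0143,"wz":0}]'
python3 -m handwheel '[{"hand":-1,"dx":-0.02,"dy":-0.015,"dz":0.31,"wx":-0.0092,"wy":0.0143,"wz":0},{"hand":-1,"dx":-0.02,"dy":-0.015,"dz":0.31,"wx":-0.0092,"wy":0.0143,"wz":0},{"hand":-1,"dx":-0.02,"dy":-0.015,"dz":0.31,"wx":-0.0092,"wy":0.0143,"wz":0},{"hand":-1,"dx":-0.02,"dy":-0.015,"dz":0.31,"wx":-0.0092,"wy":0.0143,"wz":0},{"hand":-1,"dx":0,"dy":0,"dz":0,"wx":0,"wy":0,"wz":0}]'
python3 -c "
from h import *
st();wrist('w12');p,d=vision.capture('scene')
i=cv2.resize(p[190:320,350:460,::-1],None,fx=4,fy=4)
o=np.zeros((520,800,3),np.uint8);o[:,:440]=i;o[:330,440:800]=cv2.imread('pics/w12.png')[30:360,140:500];cv2.imwrite('pics/c12.png',o)"
```

```text
time_s: 16.4
position: [0.521, 0.1798, 0.0614]
tcp_rot: [[0.838, 0.543, -0.06], [0.542, -0.84, -0.037], [-0.071, -0.001, -0.998]]
force: [-1.0, 0.8, -0.3]
opening: 0.11
time_s: 16.9
position: [0.5208, 0.1791, 0.0742]
tcp_rot: [[0.832, 0.543, -0.116], [0.538, -0.84, -0.074], [-0.138, -0.001, -0.99]]
force: [-2.5, -0.3, -1.2]
opening: 0.113
t 16.9 p [0.5208 0.1791 0.0742] j [ 9.3 36.5 91.8 -3.6 59.1 68.5] F [-2.5 -0.3 -1.2] op 0.113
[[0.832, 0.543, -0.116], [0.538, -0.84, -0.074], [-0.138, -0.001, -0.99]]
```

View pics/c12.png

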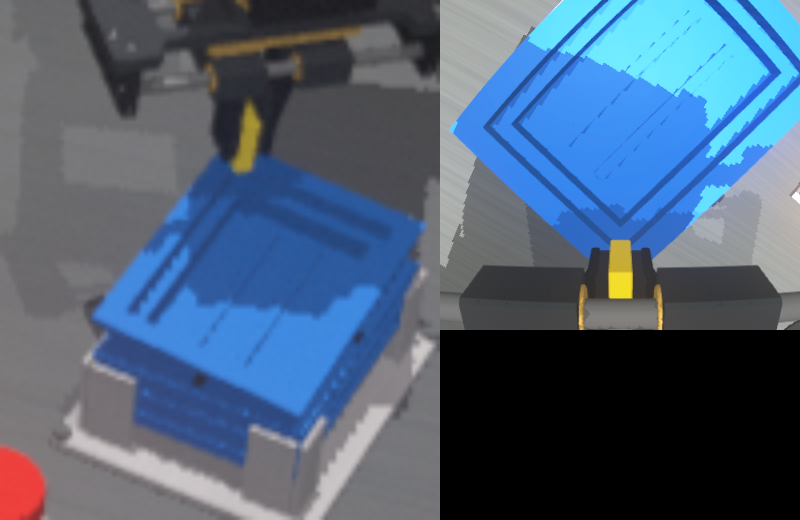

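The peel worked: the tab corner is up near (250,155) in the crop, and the far corner is still down in the stack near (300,415). I'll continue up with a little more tilt.

```bash
python3 -m handwheel '[{"hand":-1,"dx":0,"dy":0,"dz":0.4,"wx":-0.0076,"wy":0.0118,"wz":0},{"hand":-1,"dx":0,"dy":0,"dz":0.4,"wx":-0.0076,"wy":0.0118,"wz":0},{"hand":-1,"dx":0,"dy":0,"dz":0.4,"wx":-0.0076,"wy":0.0118,"wz":0},{"hand":-1,"dx":0,"dy":0,"dz":0.4,"wx":-0.0076,"wy":0.0118,"wz":0},{"hand":-1,"dx":0,"dy":0,"dz":0.4,"wx":-0.0076,"wy":0.0118,"wz":0},{"hand":-1,"dx":0,"dy":0,"dz":0.4,"wx":-0.0076,"wy":0.0118,"wz":0}]'
python3 -c "
from h import *
st();wrist('w13');p,d=vision.capture('scene')
i=cv2.resize(p[180:310,350:460,::-1],None,fx=4,fy=4)
o=np.zeros((520,800,3),np.uint8);o[:,:440]=i;o[:330,440:800]=cv2.imread('pics/w13.png')[30:360,140:500];cv2.imwrite('pics/c13.png',o)"
```

```text
time_s: 17.6
position: [0.5215, 0.1793, 0.0986]
tcp_rot: [[0.819, 0.543, -0.184], [0.53, -0.84, -0.119], [-0.219, -0.0, -0.976]]
force: [-0.1, 0.1, -1.1]
opening: 0.112
t 17.6 p [0.5215 0.1793 0.0986] j [10.4 36.7 86.8 -5.2 68.3 69.9] F [-0.1  0.1 -1.1] op 0.112
[[0.819, 0.543, -0.184], [0.53, -0.84, -0.119], [-0.219, -0.0, -0.976]]
```

View pics/c13.png

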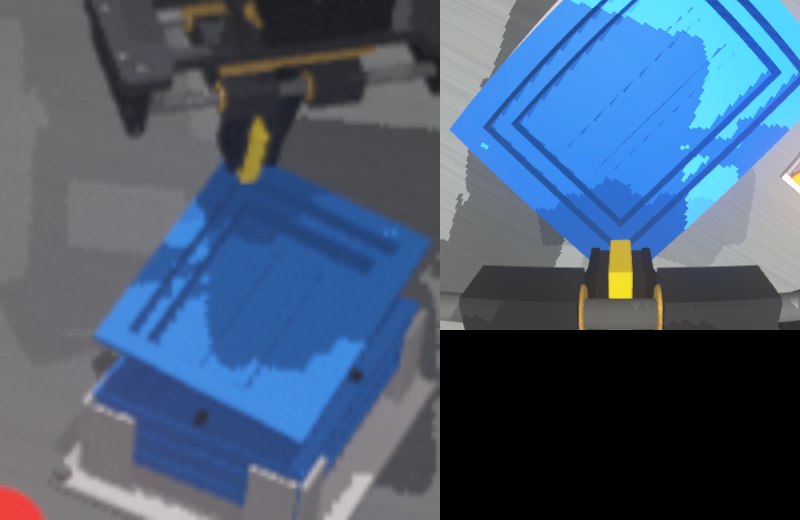

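The far side is coming free and the tray hasn't slipped in the grip. I'll lift it clear and then level it.

```bash
python3 -m handwheel '[{"hand":-1,"dx":0,"dy":0,"dz":0.7,"wx":0,"wy":0,"wz":0},{"hand":-1,"dx":0,"dy":0,"dz":0.9,"wx":0,"wy":0,"wz":0},{"hand":-1,"dx":0,"dy":0,"dz":1,"wx":0,"wy":0,"wz":0},{"hand":-1,"dx":0,"dy":0,"dz":1,"wx":0,"wy":0,"wz":0},{"hand":-1,"dx":0,"dy":0,"dz":1,"wx":0,"wy":0,"wz":0},{"hand":-1,"dx":0,"dy":0,"dz":1,"wx":0.01,"wy":-0.0154,"wz":0},{"hand":-1,"dx":0,"dy":0,"dz":1,"wx":0.0199,"wy":-0.0309,"wz":0},{"hand":-1,"dx":0,"dy":0,"dz":1,"wx":0.0199,"wy":-0.0309,"wz":0},{"hand":-1,"dx":0,"dy":0,"dz":0.8,"wx":0.0199,"wy":-0.0309,"wz":0},{"hand":-1,"dx":0,"dy":0,"dz":0.6,"wx":0.0199,"wy":-0.0309,"wz":0}]'
python3 -m handwheel '[{"hand":-1,"dx":0,"dy":0,"dz":0,"wx":0.0199,"wy":-0.0309,"wz":0},{"hand":-1,"dx":0,"dy":0,"dz":0,"wx":0.0099,"wy":-0.0155,"wz":0},{"hand":-1,"dx":0,"dy":0,"dz":0,"wx":0,"wy":0,"wz":0}]'
python3 -c "
from h import *
st();wrist('w14');p,d=vision.capture('scene');cv2.imwrite('pics/scene14.png',p[:,:,::-1]);np.save('pics/scene14.npy',d)
i=cv2.resize(p[150:320,350:470,::-1],None,fx=3.5,fy=3.5)
o=np.zeros((595,800,3),np.uint8);o[:,:420]=i;o[:330,440:800]=cv2.imread('pics/w14.png')[30:360,140:500];cv2.imwrite('pics/c14.png',o)"
```

```text
time_s: 18.7
position: [0.5212, 0.1792, 0.1893]
tcp_rot: [[0.839, 0.543, -0.043], [0.542, -0.84, -0.028], [-0.051, 0.0, -0.999]]
force: [-0.4, -0.6, -1.9]
opening: 0.111
time_s: 19.0
position: [0.5203, 0.1788, 0.1885]
tcp_rot: [[0.84, 0.542, -0.0], [0.542, -0.84, 0.0], [0.0, -0.0, -1.0]]
force: [0.2, -0.1, -1.3]
opening: 0.11
t 19.0 p [0.5203 0.1788 0.1885] j [ 7.3 24.1 92.6  0.  63.3 64.5] F [ 0.2 -0.1 -1.3] op 0.11
[[0.84, 0.542, -0.0], [0.542, -0.84, 0.0], [0.0, -0.0, -1.0]]
```

View pics/c14.png

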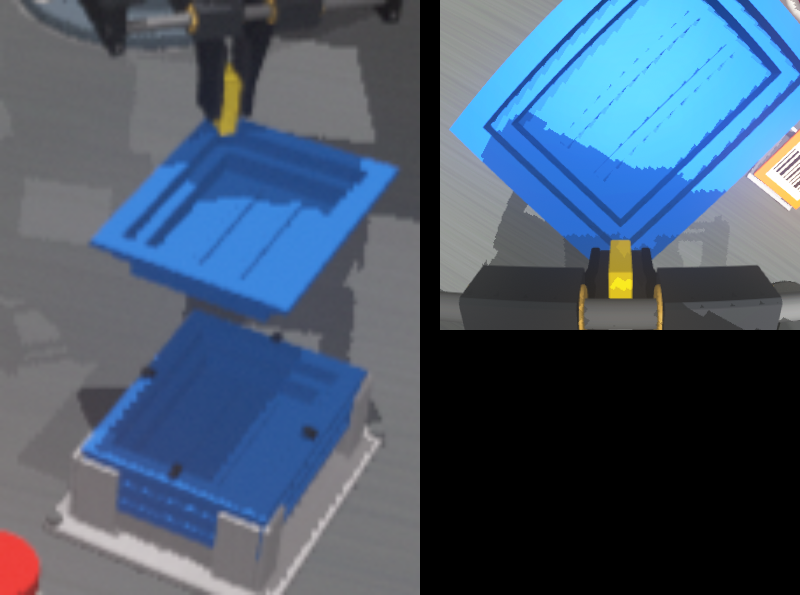

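The tray is clear and looks level, and the second tray stayed in place. Now I'll carry it over the pad.

```bash
python3 -m handwheel '[{"hand":-1,"dx":-0.19,"dy":-1,"dz":0,"wx":0,"wy":0,"wz":0},{"hand":-1,"dx":-0.19,"dy":-1.7,"dz":0,"wx":0,"wy":0,"wz":0},{"hand":-1,"dx":-0.19,"dy":-2.4,"dz":0,"wx":0,"wy":0,"wz":0},{"hand":-1,"dx":-0.19,"dy":-2.8,"dz":0,"wx":0,"wy":0,"wz":0},{"hand":-1,"dx":-0.19,"dy":-2.9,"dz":0,"wx":0,"wy":0,"wz":0},{"hand":-1,"dx":-0.19,"dy":-2.9,"dz":0,"wx":0,"wy":0,"wz":0},{"hand":-1,"dx":-0.19,"dy":-2.9,"dz":0,"wx":0,"wy":0,"wz":0},{"hand":-1,"dx":-0.19,"dy":-2.9,"dz":0,"wx":0,"wy":0,"wz":0},{"hand":-1,"dx":-0.19,"dy":-2.9,"dz":0,"wx":0,"wy":0,"wz":0},{"hand":-1,"dx":-0.19,"dy":-2.9,"dz":0,"wx":0,"wy":0,"wz":0}]'
python3 -m handwheel '[{"hand":-1,"dx":-0.19,"dy":-2.9,"dz":0,"wx":0,"wy":0,"wz":0},{"hand":-1,"dx":-0.19,"dy":-2.9,"dz":0,"wx":0,"wy":0,"wz":0},{"hand":-1,"dx":-0.19,"dy":-2.9,"dz":0,"wx":0,"wy":0,"wz":0},{"hand":-1,"dx":-0.19,"dy":-2.9,"dz":0,"wx":0,"wy":0,"wz":0},{"hand":-1,"dx":-0.19,"dy":-2.9,"dz":0,"wx":0,"wy":0,"wz":0},{"hand":-1,"dx":-0.19,"dy":-2.9,"dz":0,"wx":0,"wy":0,"wz":0},{"hand":-1,"dx":-0.19,"dy":-2.7,"dz":0,"wx":0,"wy":0,"wz":0},{"hand":-1,"dx":-0.19,"dy":-2.3,"dz":0,"wx":0,"wy":0,"wz":0},{"hand":-1,"dx":-0.19,"dy":-1.6,"dz":0,"wx":0,"wy":0,"wz":0},{"hand":-1,"dx":-0.19,"dy":-1,"dz":0,"wx":0,"wy":0,"wz":0}]'
python3 -m handwheel '[{"hand":-1,"dx":0,"dy":0,"dz":-1,"wx":0,"wy":0,"wz":0},{"hand":-1,"dx":0,"dy":0,"dz":-1.5,"wx":0,"wy":0,"wz":0},{"hand":-1,"dx":0,"dy":0,"dz":-1.5,"wx":0,"wy":0,"wz":0},{"hand":-1,"dx":0,"dy":0,"dz":-1,"wx":0,"wy":0,"wz":0},{"hand":-1,"dx":0,"dy":0,"dz":0,"wx":0,"wy":0,"wz":0},{"hand":-1,"dx":0,"dy":0,"dz":0,"wx":0,"wy":0,"wz":0},{"hand":-1,"dx":0,"dy":0,"dz":0,"wx":0,"wy":0,"wz":0}]'
python3 -c "
from h import *
st();wrist('w15')
for n in('scene','top'):
  p,d=vision.capture(n);cv2.imwrite(f'pics/{n}15.png',p[:,:,::-1]);np.save(f'pics/{n}15.npy',d)
"
```

```text
time_s: 20.1
position: [0.502, -0.0755, 0.188]
tcp_rot: [[0.84, 0.543, -0.0], [0.543, -0.84, -0.0], [-0.0, -0.0, -1.0]]
force: [0.9, 0.3, -1.9]
opening: 0.113
time_s: 21.1
position: [0.4829, -0.3253, 0.1878]
tcp_rot: [[0.84, 0.542, -0.0], [0.542, -0.84, 0.0], [0.0, -0.0, -1.0]]
force: [0.4, 0.3, -2.0]
opening: 0.113
time_s: 21.8
position: [0.4838, -0.3239, 0.1388]
tcp_rot: [[0.84, 0.543, 0.001], [0.543, -0.84, -0.001], [0.001, 0.001, -1.0]]
force: [0.2, -0.0, -0.5]
opening: 0.115
t 21.8 p [ 0.4838 -0.3239  0.1388] j [-44.8  30.1  91.    0.   58.8  12.3] F [ 0.2 -0.  -0.5] op 0.115
[[0.84, 0.543, 0.001], [0.543, -0.84, -0.001], [0.001, 0.001, -1.0]]
```

View pics/scene15.png

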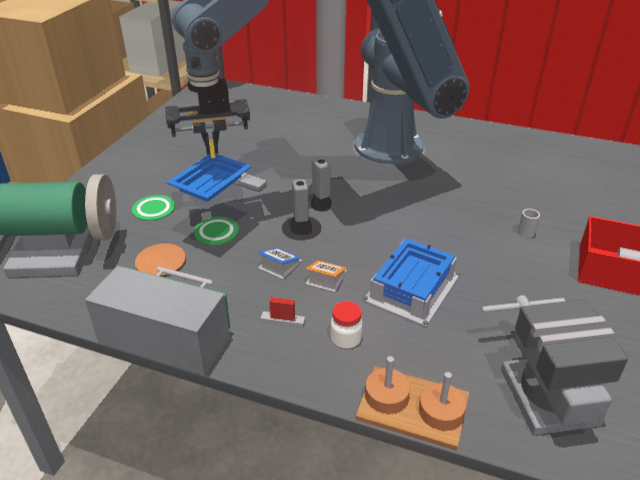

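View pics/top15.png

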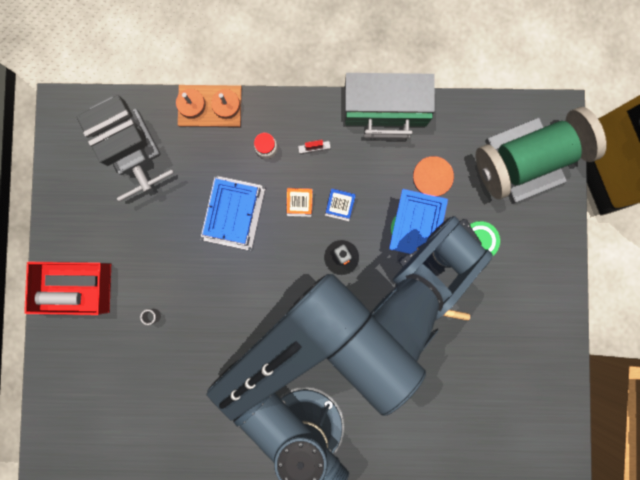

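View pics/w15.png

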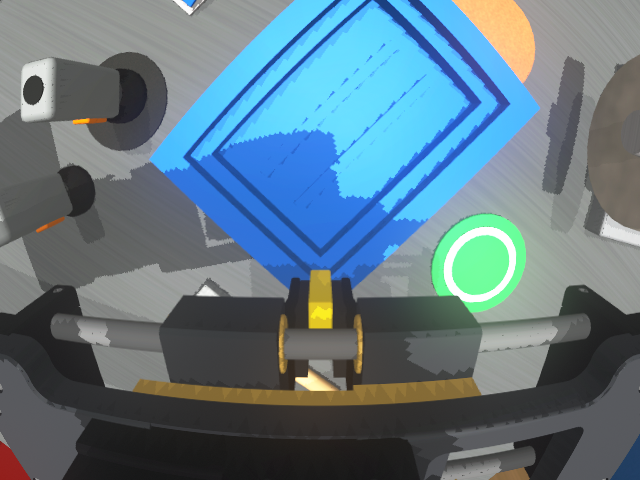

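The tray is held over the near pad, the scanner is standing, and everything else looks untouched. I'll measure how level and centred the tray is.

Run:
```python
from h import *
np.set_printoptions(precision=4,suppress=True)
def fishcloud(D,c):
    _,R,t=cam('wrist',c);v,u=np.mgrid[:480,:640];x=(u-c['cx'])/c['fx'];y=(v-c['cy'])/c['fx'];r=np.hypot(x,y)+1e-9
    P=np.stack([np.tan(r)*x/r*D,np.tan(r)*y/r*D,D],-1);return (P-t)@R
def fit(P):
    P=P[np.isfinite(P).all(1)]
    for _ in range(6):
        m=P.mean(0);n=np.linalg.svd(P-m,full_matrices=False)[2][2];n*=np.sign(n[2]);e=(P-m)@n;P=P[abs(e)<max(2*e.std(),.002)] if e.std()>.0015 else P
    return n,m,e.std(),len(P)
def blue(im):
    h=cv2.cvtColor(im,cv2.COLOR_BGR2HSV);return (h[...,0]>95)&(h[...,0]<125)&(h[...,1]>120)&(h[...,2]>60)
for nm in ('w7','w12','w14','w15'):
    c=json.load(open(f'pics/{nm}.json'));D=np.load(f'pics/{nm}.npy');im=cv2.imread(f'pics/{nm}.png');P=fishcloud(D,c)
    # rim band polygon: exclude interior by height: rim near tool
    m=blue(im)&(D>0); cc=max(comps(m,100),key=lambda x:x[0][4])[2]
    rim=cc&~cv2.erode(cc.astype(np.uint8),np.ones((17,17))).astype(bool)&cv2.erode(cc.astype(np.uint8),np.ones((5,5))).astype(bool)
    # drop image borders
    rim[:12]=0;rim[275:]=0
    n,mm,sd,k=fit(P[rim]);print(nm,'n',n,'tilt',np.degrees(np.arccos(n[2])),'m',mm,sd,k)
c=vision.get_calibration('scene')
D=np.load('pics/scene15.npy');im=cv2.imread('pics/scene15.png');P=cloud('scene',D);m=blue(im)&(P[...,2]>.1)&(P[...,1]<0)&(P[...,2]<.2)
cc=max(comps(m,50),key=lambda x:x[0][4])[2];q=P[cc];n,mm,sd,k=fit(q);print('scene',n,mm,sd,k)
cv2.imwrite('pics/s15c.png',cv2.resize(im[140:250,150:280],None,fx=5.5,fy=5.5,interpolation=cv2.INTER_CUBIC))
it=cv2.imread('pics/top15.png');cv2.imwrite('pics/t15c.png',cv2.resize(it[180:275,370:470],None,fx=6,fy=6,interpolation=cv2.INTER_CUBIC))
```

```text
w7 n [-0.0014 -0.0157  0.9999] tilt 0.9028490797716314 m [0.6019 0.2157 0.0651] 0.010868623435924214 14200
w12 n [0.1395 0.1227 0.9826] tilt 10.708967460324997 m [0.5891 0.2076 0.0794] 0.010391568769375003 33069
w14 n [0.0301 0.0135 0.9995] tilt 1.8885625644992379 m [0.5931 0.2133 0.2034] 0.010664851312457943 39408
w15 n [0.0488 0.0507 0.9975] tilt 4.036969309232037 m [ 0.5579 -0.294   0.1533] 0.010446964604681317 38789
scene [-0.0388 -0.0346  0.9986] [ 0.5566 -0.2965  0.1548] 0.010425983959271965 2059
```

View pics/s15c.png

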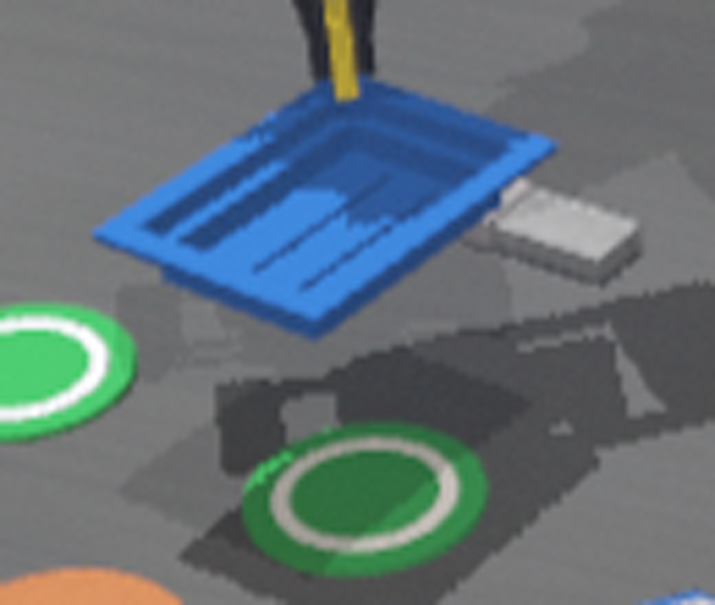

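View pics/t15c.png

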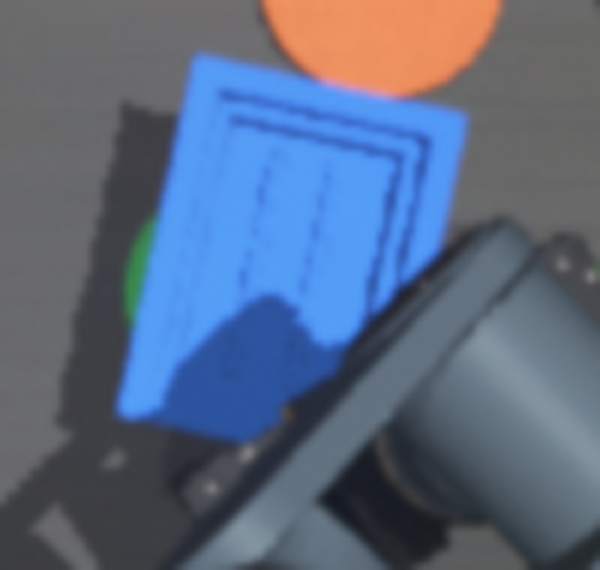

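Run:
```python
from h import *
np.set_printoptions(precision=4,suppress=True)
px=lambda c,f,o:(c[0]/f-.5+o[0],c[1]/f-.5+o[1])
c=json.load(open('pics/w15.json'))
T=lambda q:ray('top',px(q,6,(370,180)));S=lambda q:ray('scene',px(q,5.5,(150,140)));W=lambda q:ray('wrist',q,c)
def tri(rs):
    M=np.zeros((3,3));v=np.zeros(3)
    for o,d in rs:
        d=d/np.linalg.norm(d);K=np.eye(3)-np.outer(d,d);M+=K;v+=K@o
    p=np.linalg.solve(M,v);return p,[float(round(np.linalg.norm(np.cross(p-o,d/np.linalg.norm(d))),4)) for o,d in rs]
A=tri([T((197,55)),S((315,332))]);B=tri([T((470,112)),S((95,235)),W((540,105))]);D=tri([T((118,415)),S((555,145)),W((153,158))])
for n,x in zip('ABD',(A,B,D)):print(n,*x)
A,B,D=A[0],B[0],D[0]
print('mid(B,D)',(B+D)/2,'lenAB',np.linalg.norm(A-B),'AD',np.linalg.norm(A-D))
n=np.cross(A-D,B-A);n*=np.sign(n[2]);n/=np.linalg.norm(n);print('normal',n,'tilt deg',np.degrees(np.arccos(n[2])))
C=onz('scene',px((340,78),5.5,(150,140)),.167);print('tab corner at rim z .167',C)
# wrist image relative check: corners in stack (w11 level) vs now
print('pads', onz('scene',px((365,499),5.5,(150,140)),.004))
```

```text
A [ 0.6524 -0.2497  0.1605] [0.0001, 0.0001]
B [ 0.6286 -0.3655  0.167 ] [0.0013, 0.001, 0.0009]
D [ 0.496  -0.2163  0.165 ] [0.0011, 0.0008, 0.0009]
mid(B,D) [ 0.5623 -0.2909  0.166 ] lenAB 0.11842881569895024 AD 0.15998834921640812
normal [0.039  0.0479 0.9981] tilt deg 3.539919292939447
tab corner at rim z .167 [ 0.4796 -0.3298  0.167 ]
pads [ 0.5663 -0.2904  0.004 ]
```

The tray is centred to about 1 mm. A coarse fit suggests it sags about 3° away from the tab, so I'll check that with a narrower rim band, using the pre-lift picture as the level control.

Run:
```python
from h import *
np.set_printoptions(precision=4,suppress=True)
def fishcloud(D,c):
    _,R,t=cam('wrist',c);v,u=np.mgrid[:480,:640];x=(u-c['cx'])/c['fx'];y=(v-c['cy'])/c['fx'];r=np.hypot(x,y)+1e-9
    P=np.stack([np.tan(r)*x/r*D,np.tan(r)*y/r*D,D],-1);return (P-t)@R
def blue(im):
    h=cv2.cvtColor(im,cv2.COLOR_BGR2HSV);return (h[...,0]>95)&(h[...,0]<125)&(h[...,1]>120)&(h[...,2]>60)
U=np.array([.84,.543]);Vv=np.array([-.543,.84])
def rep(nm,P,z0):
    P=P[abs(P[:,2]-z0)<.03]; P=P[abs(P[:,2]-np.median(P[:,2]))<.012]
    a=P[:,:2]@U;b=P[:,:2]@Vv;A=np.c_[a-a.mean(),b-b.mean(),np.ones(len(a))]
    w=np.ones(len(a))
    for _ in range(10):
        k=np.linalg.lstsq(A*w[:,None],P[:,2]*w,rcond=None)[0];e=P[:,2]-A@k;w=1/np.sqrt(1+(e/.003)**2)
    print(nm,len(P),'slope u deg',np.degrees(k[0]).round(2),'v deg',np.degrees(k[1]).round(2),'z',k[2].round(4),'sd',e.std().round(4))
for nm,z0 in(('w2',.078),('w7',.078),('w8',.078),('w14',.217),('w15',.167)):
    try:c=json.load(open(f'pics/{nm}.json'))
    except: continue
    D=np.load(f'pics/{nm}.npy');im=cv2.imread(f'pics/{nm}.png');P=fishcloud(D,c)
    m=(blue(im)&(D>0)).astype(np.uint8);m=cv2.morphologyEx(m,cv2.MORPH_CLOSE,np.ones((5,5)))
    cc=max(comps(m,100),key=lambda x:x[0][4])[2].astype(np.uint8)
    cp=cv2.copyMakeBorder(cc,1,1,1,1,cv2.BORDER_CONSTANT,value=0)
    dt=cv2.distanceTransform(cv2.copyMakeBorder(cc,20,20,20,20,cv2.BORDER_REPLICATE),cv2.DIST_L2,5)[20:-20,20:-20]
    hi={'w2':6,'w7':8,'w8':10,'w14':18,'w15':18}[nm]
    band=(dt>3)&(dt<hi);
    if nm in('w8','w14','w15'): band[225:]=0
    rep(nm,P[band],z0)
    if nm=='w15':
        o=im.copy();o[band]=(0,0,255);cv2.imwrite('pics/band.png',o)
```

```text
w2 260 slope u deg -3.08 v deg 3.17 z 0.0777 sd 0.0045
w7 2847 slope u deg 0.07 v deg -0.02 z 0.0782 sd 0.002
w8 4443 slope u deg 0.02 v deg -0.0 z 0.0782 sd 0.0007
w14 9179 slope u deg -0.07 v deg 0.02 z 0.2172 sd 0.0007
w15 9198 slope u deg -0.03 v deg -0.07 z 0.1676 sd 0.0007
```

View pics/band.png

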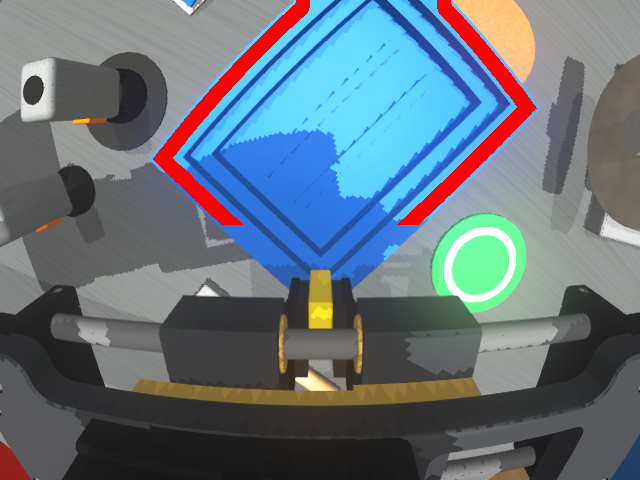

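The band fit on the flat rim has 0.7 mm scatter and gives a tilt under 0.1°. The rim is at z = 0.168, so the underside is about 13.6 cm above the pad. I'll settle briefly, confirm, and hand in.

```bash
python3 -m handwheel '[{"hand":-1,"dx":0,"dy":0,"dz":0,"wx":0,"wy":0,"wz":0},{"hand":-1,"dx":0,"dy":0,"dz":0,"wx":0,"wy":0,"wz":0},{"hand":-1,"dx":0,"dy":0,"dz":0,"wx":0,"wy":0,"wz":0},{"hand":-1,"dx":0,"dy":0,"dz":0,"wx":0,"wy":0,"wz":0},{"hand":-1,"dx":0,"dy":0,"dz":0,"wx":0,"wy":0,"wz":0}]'
python3 -c "
from h import *
from rig import hand_in
st();print(hand_in())"
```

```text
time_s: 22.45
position: [0.4832, -0.3238, 0.1381]
tcp_rot: [[0.84, 0.543, 0.0], [0.543, -0.84, 0.0], [0.0, -0.0, -1.0]]
force: [-0.2, -0.2, -1.4]
opening: 0.115
t 22.45 p [ 0.4832 -0.3238  0.1381] j [-44.8  30.1  91.1   0.   58.8  12.3] F [-0.2 -0.2 -1.4] op 0.115
[[0.84, 0.543, 0.0], [0.543, -0.84, 0.0], [0.0, -0.0, -1.0]]
the job is handed in; nothing more can be done
None
```

The job is done and handed in at 22.5 s of the 54 s allowed.

- **Scan:** I took the scanner that was farther from the base. I held it about 1.8 s, square to the blue label from 7.5 cm away, then stood it back upright on its mat.
- **Tray:** I peeled the tab corner up about 2.5 cm while the far corner stayed down in the stack, which the picture confirmed. Then I lifted the tray clear and carried it over the nearer green pad.

**Last checks**
- **Centring:** the tray's middle is about 1 mm off the pad's centre.
- **Level:** the rim is level to about 0.1° by the wrist depth fit.
- **Height:** the tray's underside is about 13.6 cm above the pad.
- **Grip:** the opening reads 10 mm, which matches the tab's thickness.
- **Scene:** the scanner was still standing and I saw nothing else displaced.

**Failed or disagreeing checks**
- **Refused moves:** the first two move commands were refused because the rows lacked some keys.
- **Missed grip:** the first close on the tab shut on air. The visible fingertips end about 35–38 mm short of the reported TCP, so I opened, went lower and gripped again.
- **Tilt estimates:** two coarser estimates (corner triangulation, and depth fits that mixed rim and interior) gave 2–4°. I trusted the rim-only fit, because it read level on the tray while it was still seated.

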